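Lock up the cleaning-basket stack and pre-spray it

TASK

Make up the cleaning stack for the washer: unlock the lid from the empty carrier stand (a quarter turn anticlockwise seen from above), lift it off and set it down on the bench clear of the stand. Stack every basket on the bench onto the stand, one on top of another in any order, each lowered in with its red marks a quarter turn off those below and then turned clockwise to its stop so that all the red marks line up; then press the spray bottle's nozzle cap fully down, hold it half a second and let it spring back, and finally put the lid on the top basket and lock it the same way. Let go of everything and leave the mandrel, ring clamp and caliper where they are.

Things in the scene. Friction and masses are not known exactly. Their poses are not given: they have to be found in the camera images.
- stand: fixed wash stand: steel drip dish 148 mm in diameter, 10 mm high, with the carrier foot at its centre, an upright round socket 64 mm in outer diameter, rim 45 mm above the bench. Origin: bench level on the socket's axis, z up. Red marks on the socket at +x and -x. A part seated on it has its origin 30 mm above the bench; each basket adds 60 mm (30, 90, 150, 210)
- stand_rim (a point): centre of the stand's rim. Every socket has 2 inward ledges (5 mm thick, 45 mm apart) reaching 40 degrees either side of its +x and -x. A part goes down with its x axis 90 (50 to 130) degrees from the socket's, rests by its shoulder on the rim, and turns clockwise from above to a stop where the x axes line up (either way round). Play 1.3 mm, taper guides in from 3 mm, friction light
- basket1: steel mesh basket, brass rings fixed inside. Body 64 mm in diameter, rim (a socket like the stand's) 75 mm above the origin; shoulder 15 mm above it. Below: tapered spigot (38 mm in diameter at the foot, 42 at the shoulder) with a cross pin along x, 54 mm tip to tip, 6 thick, centre 5 mm up. Origin: centre of spigot underside, z up. Red marks at +x, -x. 0.14 to 0.28 kg. May be absent
- basket2: steel mesh basket, copper rings fixed inside. Body 64 mm in diameter, rim (a socket like the stand's) 75 mm above the origin; shoulder 15 mm above it. Below: tapered spigot (38 mm in diameter at the foot, 42 at the shoulder) with a cross pin along x, 54 mm tip to tip, 6 thick, centre 5 mm up. Origin: centre of spigot underside, z up. Red marks at +x, -x. 0.14 to 0.28 kg. May be absent
- basket3: steel mesh basket, silver-coloured rings fixed inside. Body 64 mm in diameter, rim (a socket like the stand's) 75 mm above the origin; shoulder 15 mm above it. Below: tapered spigot (38 mm in diameter at the foot, 42 at the shoulder) with a cross pin along x, 54 mm tip to tip, 6 thick, centre 5 mm up. Origin: centre of spigot underside, z up. Red marks at +x, -x. 0.14 to 0.28 kg. May be absent
- lid: steel lid: disc 64 mm in diameter, from 15 to 20 mm above the origin, spigot and cross pin below as on the baskets; blue bar handle along its x axis, 56 mm long, 12 thick, from 20 to 48 mm above the origin. Origin: centre of spigot underside, z up. Red marks at +x, -x. 0.13 kg. Starts locked on the empty stand (unlocks anticlockwise); stands on the bench on its spigot
- nozzle_top (a point): centre of the top face of the white nozzle cap (28 mm in diameter, 18 mm tall) on the fixed white and green spray bottle (52 mm in diameter, in a screwed-down clip 80 mm in diameter), about 184 mm above the bench; goes down with the cap
- nozzle (a joint): travel of the nozzle cap in m: 0 up, 0.006 fully down; sprung, 2 N to start and 5 N fully down
- mandrel: bystander, leave it alone: round tapered wooden bracelet mandrel standing upright, 150 mm tall, 60 mm in diameter at the foot. Origin: centre of its underside
- ring_clamp: bystander, leave it alone: wooden ring clamp lying flat, 133 mm long, 26 mm high. Origin: on its underside, near the middle; x along it
- caliper: bystander, leave it alone: steel and black caliper lying flat, 200 mm long, 15 mm high. Origin: on its underside, mid length; x along it
Things that resemble listed ones, but are neither listed nor needed, are in the scene too. Leave any green or pink look-alike of the basket1 alone.

How it is judged:
By the outcome, as a careful person would: the job done as asked, in the order asked, and still so for the second after the job is handed in, with the robot touching nothing.
Of basket1, basket2, basket3 only 2 to 3 are there at a start; the rules pass over those that are not, and their reading is None.
At some moment in a run one of basket1, basket2, basket3, lid may be knocked a few centimetres aside while the robot is not near it.
It also fails if it takes over 208 s, if anything falls off the work surface, if the arm or the gripper's body presses on something with over 40 N, if the wrist force passes 120 N, or if a joint passes its speed limit or range.

ROBOT

A 6-joint arm with a two-finger parallel gripper is mounted at the origin on the work surface. World frame = base frame: x ahead of the robot, y to its left, z up, the work surface at z = 0. Lengths are in m, angles in rad, forces in N, time in s.
With the tool pointing down it reaches from about 0.3 to 0.75 m from the base axis. Payload 8.5 kg.
Tool frame: the origin (TCP) lies midway between the tips of the shut fingers; the grasp point (between the pads) lies 19 mm behind it; z points along the fingers, y is the direction in which the jaws open and shut (so a half turn about z gives the same grasp; the last joint's range is limited). The gripper opens to 88 mm and grips with 3 to 60 N. Pads are 18 mm wide; open, the fingers measure 123 mm over their backs; the gripper's body (75 mm by 187 mm) begins 45 mm behind the grasp point.
Start: joints at [0.888, 0.381, 1.297, -0, 1.464, -0.215], TCP at [0.248, 0.491, 0.239] pointing down, gripper open.
Joint ranges: [-3.11, 3.11], [-0.89, 2.33], [0.22, 2.48], [-1.42, 4.56], [0.17, 2.85], [-2.88, 2.88]. Speed limits (rad/s): [2.39, 2.39, 3.14, 3.14, 3.14, 3.14].

INTERFACE

Orientations are given as a unit quaternion [x, y, z, w].
In Python, from station import r gives the robot as it stands.
- The arm moves only by the tool step_arm, never from a script. Its arguments are lists of equal length, an entry for each row: "offset": the shift along the tool's x, y, z normalised to -1 to 1, where 1 is 0.04 m, a list of three; "rotation": the turn, a rotation vector about the tool's x, y, z normalised to -1 to 1, where 1 is 1.5 rad, a list of three. A call has 1 to 20 rows; each row shifts and turns the commanded pose from where the row before left it, along the tool's axes as they then stand; what a row does not reach is not made up. A row lasts 1/10 s, in which the tool goes at most 50 mm and 8.59 degrees, less where a joint would pass 70% of its speed; a pose out of reach is approached as far as the arm can. A call with a number of a shift or a turn outside -1 to 1 is refused whole. A call with a gripper value outside its range is refused whole. "fingers" is the opening in per cent of the stroke, from 0 (shut) to 100 (fully open), set as the call begins (left out, the last holds). The fingers move at their own pace and stop on an object; "squeeze" is the grip in N (left out, the last holds). Time passes only in rows, so rows that do not move let the fingers close. It gives the time, the measured TCP pose, the force and the opening at its end, in the units of the state.
- r.observe(): the state, without advancing time (a new reading comes with each control period).
- r.grab_frame(name): name is "scene" or "top"; returns a dict with "img" (400x640x3 uint8, red, green, blue), "z_map" (400x640 float32, m along the optical axis (not along the pixel's ray), 0 where there is no reading), "camera_matrix" (3x3 intrinsics, pixels), "dist_coeffs" ([k1, k2, p1, p2, k3] as OpenCV has them; the pictures are not rectified), "origin" and "attitude" of the camera in the world. Camera axes: x right, y down, z forward; pixel columns grow to the right and rows downward; lengths in m; the calibration is good to about 2 mm. A picture is of the moment at which its call begins.
- r.close_job(): hands the job in, once; it reports no verdict.
The state is a dict: "clock": time; "qpos": joint angles; "joint_velocities": joint speeds; "tau": joint torques, N m; "position": TCP position; "tool_rot": TCP orientation; "contact_force": force on the tool from outside, world axes, zero at the start; "moment": the same for the moment, N m; "gripper_width": opening from 0.0 (shut) to 1.0 (fully open).
Only numpy, scipy, OpenCV 4.12 (cv2) and the standard library are available. Lean on these libraries where they do the work, as an engineer would, in place of code of your own. Each camera call takes 0.05 s, during which the arm holds its last target.

## Working session

There is one attempt and no reset: what is moved stays moved. The work goes in short steps, Python scripts to look and compute and a tool call to move; the robot and the scene stay as the last step left them, time stands still between calls to the robot, and variables do not carry over. Pictures are saved under pics/ and viewed, and the job is handed in when it is done.

Besides the shell and the picture viewer there is one more tool, called after "Emit:" as name(argument=value, ...) on one line, values as JSON. step_arm: Moves the arm, as the interface text tells. Scaled input: -1 to 1 covers 0.04 m each way for a shift and 1.5 rad each way for a turn. Its arguments: {"type":"object","properties":{"offset":{"type":"array"},"rotation":{"type":"array"},"fingers":{"type":"number"},"squeeze":{"type":"number"}},"required":["offset","rotation"]}

```bash
ls; mkdir -p pics; cat > h.py <<'E'
import numpy as np, cv2
from station import r
from scipy.spatial.transform import Rotation as R
def grab(n):
    return r.grab_frame(n)
def att(f):
    a=np.array(f["attitude"])
    return a if a.shape==(3,3) else R.from_quat(a).as_matrix()
def save(f,n): cv2.imwrite("pics/"+n,cv2.cvtColor(f["img"],cv2.COLOR_RGB2BGR))
def cloud(f):
    K=np.array(f["camera_matrix"],float);d=np.array(f["dist_coeffs"],float)
    h,w=f["z_map"].shape
    u,v=np.meshgrid(np.arange(w),np.arange(h))
    p=cv2.undistortPoints(np.stack([u,v],-1).reshape(-1,1,2).astype(float),K,d).reshape(h,w,2)
    z=f["z_map"].astype(float)
    c=np.dstack([p*z[...,None],z])
    P=c@att(f).T+np.array(f["origin"])
    P[z==0]=np.nan
    return P
def proj(f,X):
    A=att(f);Rt=A.T;t=-Rt@np.array(f["origin"])
    return cv2.projectPoints(np.array(X,float).reshape(-1,1,3),cv2.Rodrigues(Rt)[0],t,np.array(f["camera_matrix"],float),np.array(f["dist_coeffs"],float))[0].reshape(-1,2)
E
python3 - <<'E'
from h import *
s=r.observe();print({k:np.round(v,3) for k,v in s.items()})
for n in("scene","top"):
    f=grab(n);save(f,n+"0.png");np.savez("pics/%s0.npz"%n,**{k:np.array(v) for k,v in f.items()});print(n,f["origin"],f["attitude"],f["camera_matrix"])
E
```

```text
pics
{'clock': np.float64(0.0), 'qpos': array([ 0.888,  0.381,  1.298,  0.   ,  1.464, -0.215]), 'joint_velocities': array([-0.001, -0.001, -0.001, -0.   , -0.001, -0.001]), 'tau': array([-0.0000e+00, -4.3795e+01, -2.2456e+01,  7.1000e-02,  3.5000e-02,
       -0.0000e+00]), 'position': array([0.248, 0.491, 0.238]), 'tool_rot': array([ 0.232,  0.973, -0.001, -0.   ]), 'contact_force': array([ 0.354, -0.992, -0.502]), 'moment': array([-0.005,  0.017, -0.014]), 'gripper_width': np.float64(1.002)}
scene [1.19542122 0.33547553 0.78841124] [ 0.44800385  0.80030505 -0.34735746 -0.19531298] [[363.62058407   0.         312.55578211]
 [  0.         363.62058407 201.37209742]
 [  0.           0.           1.        ]]
top [ 0.49132488 -0.00891527  1.25874533] [ 0.71257571 -0.70043123  0.02944145 -0.02766157] [[423.37233423   0.         315.02994101]
 [  0.         423.37233423 192.22310587]
 [  0.           0.           1.        ]]
```

View pics/scene0.png

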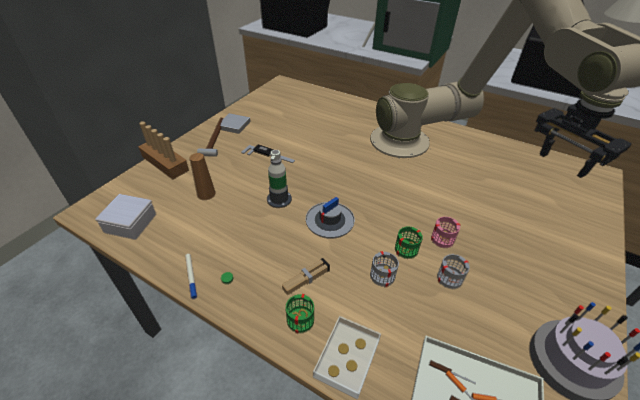

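View pics/top0.png

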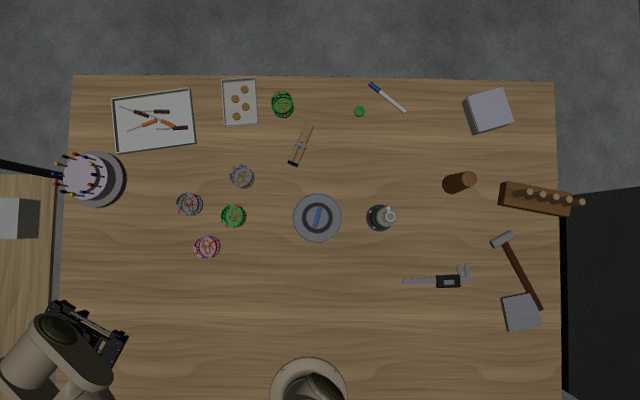

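The scene view shows the lid on the stand at (330,212), the bottle at (278,180), and steel baskets at (384,268) and (453,271). Green look-alikes are at (409,242) and (300,313), and a pink one at (446,232). In the top view the steel baskets are at (241,176) and (190,204). I'll enlarge both views to confirm.

```bash
python3 - <<'E'
import cv2,numpy as np
a=cv2.imread("pics/top0.png");b=cv2.imread("pics/scene0.png")
c=cv2.resize(a[150:265,165:265],None,fx=4,fy=4,interpolation=cv2.INTER_CUBIC)
d=cv2.resize(b[205:305,360:480],None,fx=3.3,fy=4.6,interpolation=cv2.INTER_CUBIC)[:460]
cv2.imwrite("pics/z1.png",np.hstack([c,d]))
c=cv2.resize(a[180:255,285:405],None,fx=6,fy=6,interpolation=cv2.INTER_CUBIC)
cv2.imwrite("pics/z2.png",c)
E
```

```text
(no output)
```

View pics/z1.png

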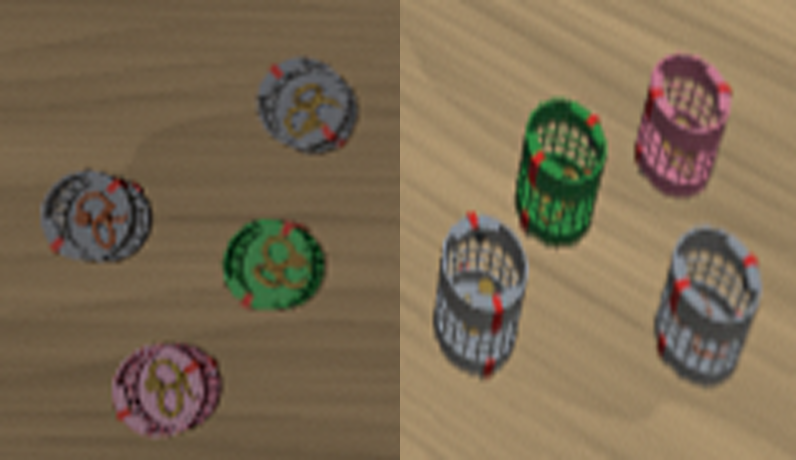

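View pics/z2.png

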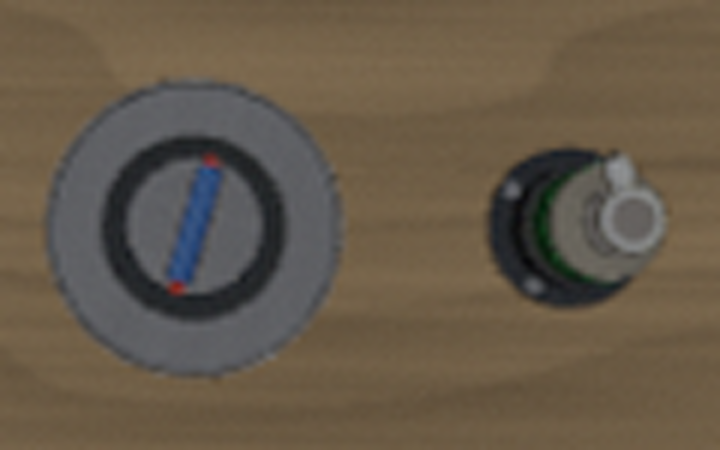

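Two grey steel baskets: the one with brass rings at top (241,176) is basket1, and the one with copper rings at (190,204) is basket2. The green and pink ones are decoys, and basket3 isn't visible. Next I'll measure positions.

```bash
cat >> h.py <<'E'
from scipy.optimize import least_squares
def rayz(f,uv,z):
    K=np.array(f["camera_matrix"],float);d=np.array(f["dist_coeffs"],float)
    p=cv2.undistortPoints(np.array(uv,float).reshape(-1,1,2),K,d).reshape(-1,2)
    D=np.c_[p,np.ones(len(p))]@att(f).T; o=np.array(f["origin"])
    return o+D*((z-o[2])/D[:,2])[:,None]
def redmask(f):
    i=f["img"].astype(int);return (i[...,0]>120)&(i[...,0]>1.9*i[...,1])&(i[...,0]>1.9*i[...,2])
def fitc(p,c0,rad=None):
    if rad: g=least_squares(lambda c:np.hypot(*(p-c[:2]).T)-rad,c0,loss='soft_l1',f_scale=.002)
    else: g=least_squares(lambda c:np.hypot(*(p-c[:2]).T)-c[2],[*c0,.03],loss='soft_l1',f_scale=.002)
    return g.x
def top_of(f,guess,zr,tol=.006,rmax=.045):
    "points around guess near height zr"
    P=cloud(f);m=(np.abs(P[...,2]-zr)<tol)&(np.hypot(P[...,0]-guess[0],P[...,1]-guess[1])<rmax)
    return P[m],m
def rim(f,guess,zr):
    p,m=top_of(f,guess,zr)
    o=p[:,:2]
    c=o.mean(0)
    for _ in range(3): c=fitc(o,c,.029)
    rm=redmask(f)&m
    q=cloud(f)[rm]
    return c,len(p),np.median(p[:,2]),q
def redangle(f,c,zr,rmin=.022,rmax=.036):
    v,u=np.nonzero(redmask(f));X=rayz(f,np.c_[u,v],zr)[:,:2]-c
    rr=np.hypot(*X.T);k=(rr>rmin)&(rr<rmax)
    a=np.arctan2(X[k,1],X[k,0])
    return 0.5*np.degrees(np.angle(np.exp(2j*a).mean())),k.sum(),np.round(np.degrees(a))
E
python3 - <<'E'
from h import *
for n in("top","scene"):
    f=dict(np.load("pics/%s0.npz"%n))
    P=cloud(f)
    px={"top":{"b1":(241,176),"b2":(190,204),"stand":(317,218),"noz":(390,216),"pink":(207,247),"green":(233,216)},"scene":{"b1":(384,268),"b2":(453,271),"stand":(330,215),"noz":(276,156)}}[n]
    for k,(u,v) in px.items(): print(n,k,P[v,u].round(4), rayz(f,[(u,v)],.075).round(3))
f=dict(np.load("pics/top0.npz"));g=dict(np.load("pics/scene0.npz"))
for k,uv in {"b1":(241,176),"b2":(190,204),"pink":(207,247),"green":(233,216)}.items():
    gs=rayz(f,[uv],.06)[0,:2]
    for n,F in(("top",f),("scene",g)):
        c,N,z,q=rim(F,gs,.075); print(k,n,c.round(4),N,z.round(4),redangle(F,c,.075))
E
```

```text
top b1 [0.635  0.2066 0.0269] [[0.629 0.198 0.075]]
top b2 [0.5499 0.3513 0.0345] [[0.548 0.339 0.075]]
top stand [ 0.5149 -0.0178  0.082 ] [[ 0.515 -0.018  0.075]]
top noz [ 0.5209 -0.2013  0.1902] [[ 0.524 -0.222  0.075]]
top pink [0.4267 0.2979 0.0316] [[0.429 0.287 0.075]]
top green [0.5174 0.225  0.034 ] [[0.517 0.217 0.075]]
scene b1 [0.6213 0.1987 0.0326] [[0.654 0.206 0.075]]
scene b2 [0.5742 0.3511 0.0735] [[0.575 0.351 0.075]]
scene stand [ 0.5411 -0.0054  0.0479] [[0.565 0.007 0.075]]
scene noz [ 0.5291 -0.1937  0.1765] [[ 0.419 -0.281  0.075]]
b1 top [0.6313 0.2001] 138 0.0752 (np.float64(41.418036666303884), np.int64(8), array([  40.,   43.,   39.,   46.,   42., -138., -142., -138.]))
b1 scene [0.6338 0.2014] 177 0.0731 (np.float64(41.961790947470604), np.int64(15), array([-138., -142., -136., -141., -139., -137.,   39.,   45.,   38.,
         43.,   48.,   41.,   45.,   39.,   43.]))
b2 top [0.5486 0.3504] 140 0.0751 (np.float64(-42.60745953668688), np.int64(9), array([-36., -40., -44., -40., -44., 133., 133., 137., 137.]))
b2 scene [0.551  0.3511] 191 0.0728 (np.float64(-42.603629227847776), np.int64(14), array([144., 143., 141., 140., 138., 137., 135., -48., -47., -46., -45.,
       -44., -42., -41.]))
pink top [0.4283 0.2949] 146 0.0755 (np.float64(-54.96888444450876), np.int64(11), array([-50., -54., -52., -55., -58., 122., 121., 123., 126., 125., 128.]))
pink scene [0.4297 0.296 ] 149 0.0729 (np.float64(-54.57144232284033), np.int64(16), array([134., 133., 132., -61., -62., -62., -62., 125., 125., 125., 124.,
       -55., -54., -54., -53., -48.]))
green top [0.5167 0.2205] 145 0.0753 (np.float64(-27.71092661993851), np.int64(7), array([-21., -26., -24., 146., 151., 149., 152.]))
green scene [0.5192 0.2217] 160 0.0729 (np.float64(-28.315809798882434), np.int64(10), array([156., 153., 154., 151., 148., -33., -32., -29., -27., -25.]))
```

```bash
python3 - <<'E'
from h import *
for n in("top","scene"):
    f=dict(np.load("pics/%s0.npz"%n)); P=cloud(f); i=f["img"].astype(int)
    g=np.array([.515,-.018])
    near=np.hypot(P[...,0]-g[0],P[...,1]-g[1])<.09
    # dish at z~.01
    m=near&(np.abs(P[...,2]-.010)<.004)&(i.max(2)-i.min(2)<25)
    p=P[m][:,:2]; 
    # outer boundary circle: per-angle max
    a=np.arctan2(*(p-g)[:,::-1].T);rr=np.hypot(*(p-g).T);b=np.digitize(a,np.linspace(-np.pi,np.pi,49))
    out=np.array([p[b==k][rr[b==k].argmax()] for k in np.unique(b)])
    print(n,"dish",fitc(out,g),len(p),np.median(P[m][:,2]))
    bl=near&(i[...,2]>i[...,0]+35)&(P[...,2]>.07)
    q=P[bl]; 
    rect=cv2.minAreaRect((q[:,:2]*1e4).astype(np.float32)); print("handle",rect,np.median(q[:,2]),len(q))
    c=np.linalg.svd(q[:,:2]-q[:,:2].mean(0))[2][0]; print(np.degrees(np.arctan2(c[1],c[0])),q[:,:2].mean(0))
    m=near&(np.abs(P[...,2]-.045)<.0035)&(np.hypot(P[...,0]-g[0],P[...,1]-g[1])<.04); print("rim",fitc(P[m][:,:2],g),m.sum())
    print("red",redangle(f,rect[0][0]/1e4*np.array([1,0])+np.array([0,rect[0][1]/1e4]),.05,.018,.04))
    gn=P[(np.hypot(P[...,0]-.521,P[...,1]+.2013)<.03)&(P[...,2]>.172)]
    t=gn[gn[:,2]>.180] if n=="top" else gn[gn[:,2]>.178]
    print("noz",t.mean(0),len(t),np.percentile(t[:,2],[5,50,95]), cv2.minEnclosingCircle((t[:,:2]*1e4).astype(np.float32)))
E
```

```text
top dish [ 0.51742968 -0.01888845  0.07250382] 725 0.008542065234729224
handle ((5176.81005859375, -183.03273010253906), (103.25437927246094, 527.341064453125), 75.00627136230469) 0.07968636128904794 73
164.69900599147172 [ 0.51756637 -0.01827119]
rim [ 0.51724465 -0.01782471  0.0254485 ] 52
red (np.float64(-15.261672705688364), np.int64(1), array([165.]))
noz [ 0.52278046 -0.20031975  0.18459546] 106 [0.18076162 0.18464189 0.18839194] ((5273.111328125, -2010.4864501953125), 200.7665557861328)
scene dish [ 0.51900909 -0.01773668  0.07282183] 307 0.00877737131399936
handle ((5187.12841796875, -170.79100036621094), (128.23866271972656, 553.1309204101562), 74.82762145996094) 0.0758452857387148 70
-15.462508305905395 [ 0.52064839 -0.01711565]
rim [ 0.52018845 -0.01962816  0.0281026 ] 99
red (np.float64(-16.09468871418203), np.int64(4), array([-21., -17., -15., -12.]))
noz [ 0.52633074 -0.20028118  0.18185636] 60 [0.1782818  0.18222481 0.18461149] ((5283.29150390625, -2008.4964599609375), 192.9764404296875)
```

```bash
cat >> h.py <<'E'
def go(x,y,z,ang=None,n=None):
    s=r.observe();Q=R.from_quat(s["tool_rot"]).as_matrix();p=np.array(s["position"])
    d=Q.T@(np.array([x,y,z])-p)
    cur=np.degrees(np.arctan2(Q[1,0],Q[0,0]))
    print("t %.1f pos %s xang %.2f tiltz %s F %s w %.3f q6 %.2f"%(s["clock"],p.round(4),cur,Q[:,2].round(4),np.round(s["contact_force"],1),s["gripper_width"],s["qpos"][5]))
    nn=n or int(np.ceil(np.linalg.norm(d)/.035))
    print("shift units total",(d/.04).round(3)," /%d rows:"%nn,(d/.04/nn).round(4))
    # to make it level with given angle
    if ang is not None:
        a=np.radians(ang);D=np.array([[np.cos(a),np.sin(a),0],[np.sin(a),-np.cos(a),0],[0,0,-1]])
        w=R.from_matrix(Q.T@D).as_rotvec()
        print("rot units total",(w/1.5).round(4),"deg",np.degrees(w).round(2))
E
python3 -c "
from h import *
go(.5184,-.018,.20,-15.3,20)"
```

```text
t 0.1 pos [0.2479 0.4907 0.2382] xang 153.19 tiltz [-8.e-04 -1.e-03 -1.e+00] F [-0.   0.  -0.2] w 0.996 q6 -0.22
shift units total [-11.772  -8.3     0.962]  /20 rows: [-0.5886 -0.415   0.0481]
rot units total [-4.0000e-04  1.2000e-03  1.9605e+00] deg [-3.0000e-02  1.1000e-01  1.6849e+02]
```

Emit:
step_arm(offset=[[-0.59, -0.415, 0.048], [-0.59, -0.415, 0.048], [-0.59, -0.415, 0.048], [-0.59, -0.415, 0.048], [-0.59, -0.415, 0.048], [-0.59, -0.415, 0.048], [-0.59, -0.415, 0.048], [-0.59, -0.415, 0.048], [-0.59, -0.415, 0.048], [-0.59, -0.415, 0.048], [-0.59, -0.415, 0.048], [-0.59, -0.415, 0.048], [-0.59, -0.415, 0.048], [-0.59, -0.415, 0.048], [-0.59, -0.415, 0.048], [-0.59, -0.415, 0.048], [-0.59, -0.415, 0.048], [-0.59, -0.415, 0.048], [-0.59, -0.415, 0.048], [-0.59, -0.415, 0.048]], rotation=[[0, 0, 0], [0, 0, 0], [0, 0, 0], [0, 0, 0], [0, 0, 0], [0, 0, 0], [0, 0, 0], [0, 0, 0], [0, 0, 0], [0, 0, 0], [0, 0, 0], [0, 0, 0], [0, 0, 0], [0, 0, 0], [0, 0, 0], [0, 0, 0], [0, 0, 0], [0, 0, 0], [0, 0, 0], [0, 0, 0]])

```text
clock: 2.1
position: [0.5198, -0.0194, 0.2]
tool_rot: [0.232, 0.973, 0.0, -0.0]
contact_force: [-0.5, 0.5, 0.6]
gripper_width: 1.001
```

Emit:
step_arm(offset=[[0, 0, 0], [0, 0, 0], [0, 0, 0], [0, 0, 0], [0, 0, 0], [0, 0, 0], [0, 0, 0], [0, 0, 0], [0, 0, 0], [0, 0, 0], [0, 0, 0], [0, 0, 0], [0, 0, 0], [0, 0, 0], [0, 0, 0], [0, 0, 0], [0, 0, 0], [0, 0, 0], [0, 0, 0], [0, 0, 0]], rotation=[[0, 0, 0.098], [0, 0, 0.098], [0, 0, 0.098], [0, 0, 0.098], [0, 0, 0.098], [0, 0, 0.098], [0, 0, 0.098], [0, 0, 0.098], [0, 0, 0.098], [0, 0, 0.098], [0, 0, 0.098], [0, 0, 0.098], [0, 0, 0.098], [0, 0, 0.098], [0, 0, 0.098], [0, 0, 0.098], [0, 0, 0.098], [0, 0, 0.098], [0, 0, 0.098], [0, 0, 0.098]])

```text
clock: 4.1
position: [0.5194, -0.0182, 0.2001]
tool_rot: [0.991, -0.136, -0.0, -0.0]
contact_force: [-0.7, 0.3, 0.1]
gripper_width: 0.991
```

```bash
python3 -c "
from h import *
go(.5184,-.018,.12,-15.3,4)"
```

```text
t 4.1 pos [ 0.5194 -0.0182  0.2001] xang -15.60 tiltz [-7.e-04  2.e-04 -1.e+00] F [-0.7  0.3  0.1] w 0.991 q6 1.58
shift units total [-2.500e-02  1.000e-03  2.001e+00]  /4 rows: [-6.100e-03  2.000e-04  5.003e-01]
rot units total [ 0.      0.0005 -0.0035] deg [ 0.    0.04 -0.3 ]
```

Emit:
step_arm(offset=[[-0.02, 0, 0.45], [0, 0, 0.45], [0, 0, 0.45], [0, 0, 0.45], [0, 0, 0.45], [0, 0, 0.45], [0, 0, 0.45], [0, 0, 0.45], [0, 0, 0.05], [0, 0, 0]], rotation=[[0, 0, -0.0035], [0, 0, 0], [0, 0, 0], [0, 0, 0], [0, 0, 0], [0, 0, 0], [0, 0, 0], [0, 0, 0], [0, 0, 0], [0, 0, 0]], fingers=40)

```text
clock: 5.1
position: [0.5187, -0.018, 0.0543]
tool_rot: [0.992, -0.13, -0.0, -0.0]
contact_force: [1.1, -0.1, -1.1]
gripper_width: 0.403
```

```bash
python3 - <<'E'
from h import *
go(.5184,-.018,.0535,-15.3,1)
f=grab("scene");cv2.imwrite("pics/a1.png",cv2.resize(f["img"][150:260,260:400,::-1],None,fx=5,fy=5,interpolation=cv2.INTER_CUBIC))
E
```

```text
t 5.1 pos [ 0.5187 -0.018   0.0543] xang -14.95 tiltz [-8.e-04  2.e-04 -1.e+00] F [ 1.1 -0.1 -1.1] w 0.403 q6 1.57
shift units total [-0.008  0.001  0.02 ]  /1 rows: [-0.0083  0.0012  0.0196]
rot units total [0.     0.0006 0.0041] deg [0.   0.05 0.35]
```

View pics/a1.png

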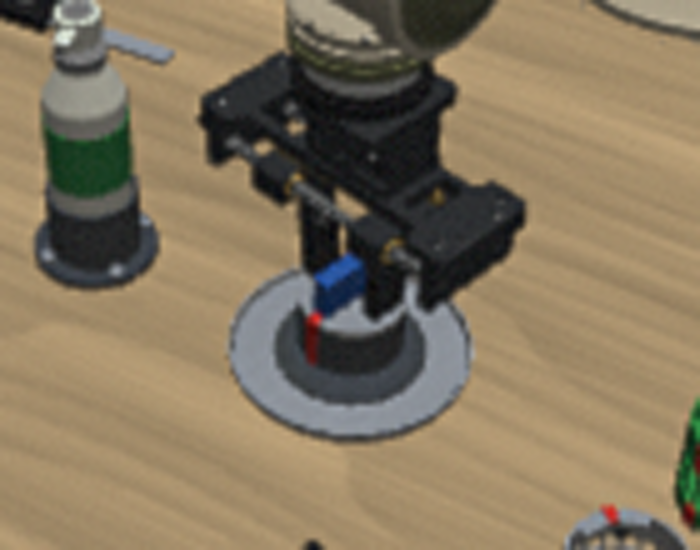

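The fingers straddle the blue handle evenly. The stand's red mark lines up with the lid's. I'll close on the handle now.

Emit:
step_arm(offset=[[0, 0, 0], [0, 0, 0], [0, 0, 0], [0, 0, 0], [0, 0, 0], [0, 0, 0], [0, 0, 0], [0, 0, 0]], rotation=[[0, 0, 0], [0, 0, 0], [0, 0, 0], [0, 0, 0], [0, 0, 0], [0, 0, 0], [0, 0, 0], [0, 0, 0]], fingers=0, squeeze=35)

```text
clock: 5.95
position: [0.519, -0.0181, 0.0548]
tool_rot: [0.992, -0.13, 0.0, 0.0]
contact_force: [-1.7, 0.1, 5.9]
gripper_width: 0.136
```

```bash
python3 - <<'E'
from h import *
go(.5184,-.018,.0535,-15.3,1); print(r.observe()["moment"])
E
```

```text
t 6.0 pos [ 0.519  -0.0181  0.0548] xang -14.95 tiltz [ 7.e-04 -3.e-04 -1.e+00] F [-1.7  0.1  5.9] w 0.136 q6 1.57
shift units total [-0.015  0.001  0.032]  /1 rows: [-0.0147  0.0005  0.0323]
rot units total [ 0.0001 -0.0005  0.0041] deg [ 0.01 -0.04  0.35]
[0.05123531 0.33678427 0.01121497]
```

Emit:
step_arm(offset=[[0, 0, 0], [0, 0, 0], [0, 0, 0], [0, 0, 0], [0, 0, 0], [0, 0, 0], [0, 0, 0], [0, 0, 0], [0, 0, 0], [0, 0, 0], [0, 0, 0], [0, 0, 0], [0, 0, 0], [0, 0, 0], [0, 0, 0], [0, 0, 0], [0, 0, 0], [0, 0, 0], [0, 0, 0], [0, 0, 0]], rotation=[[0, 0, -0.055], [0, 0, -0.055], [0, 0, -0.055], [0, 0, -0.055], [0, 0, -0.055], [0, 0, -0.055], [0, 0, -0.055], [0, 0, -0.055], [0, 0, -0.055], [0, 0, -0.055], [0, 0, -0.055], [0, 0, -0.055], [0, 0, -0.055], [0, 0, -0.055], [0, 0, -0.055], [0, 0, -0.055], [0, 0, -0.055], [0, 0, -0.055], [0, 0, -0.055], [0, 0, 0]])

```text
clock: 7.95
position: [0.5179, -0.0179, 0.0548]
tool_rot: [0.793, 0.609, -0.001, -0.001]
contact_force: [-7.1, -0.4, 9.9]
gripper_width: 0.133
```

```bash
python3 - <<'E'
from h import *
go(.5184,-.018,.14,74.7,1); print(r.observe()["moment"])
E
```

```text
t 8.0 pos [ 0.5179 -0.0179  0.0548] xang 74.99 tiltz [-1.9e-03  2.0e-04 -1.0e+00] F [-7.1 -0.4  9.9] w 0.133 q6 -0.00
shift units total [ 1.000e-03  9.000e-03 -2.131e+00]  /1 rows: [ 1.1000e-03  9.1000e-03 -2.1306e+00]
rot units total [-0.0013  0.0002  0.0034] deg [-0.11  0.02  0.29]
[-0.08905184  0.99532794  0.02913185]
```

Emit:
step_arm(offset=[[0, 0, -0.1], [0, 0, -0.1], [0, 0, -0.15], [0, 0, -0.2], [0, 0, -0.3], [0, 0, -0.4], [0, 0, -0.5], [0, 0, -0.4], [0, 0, 0]], rotation=[[0, 0, 0], [0, 0, 0], [0, 0, 0], [0, 0, 0], [0, 0, 0], [0, 0, 0], [0, 0, 0], [0, 0, 0], [0, 0, 0]])

```text
clock: 8.85
position: [0.5199, -0.0183, 0.1427]
tool_rot: [0.794, 0.608, 0.002, 0.002]
contact_force: [0.5, -0.8, -2.4]
gripper_width: 0.132
```

```bash
python3 - <<'E'
from h import *
go(.38,.09,.13,90,8); print(r.observe()["moment"])
f=grab("scene");cv2.imwrite("pics/a2.png",cv2.resize(f["img"][120:260,260:420,::-1],None,fx=4,fy=4,interpolation=cv2.INTER_CUBIC))
E
```

```text
t 8.8 pos [ 0.5199 -0.0183  0.1427] xang 74.86 tiltz [ 0.0049 -0.0013 -1.    ] F [ 0.5 -0.8 -2.4] w 0.132 q6 0.00
shift units total [ 1.701 -4.085  0.296]  /8 rows: [ 0.2126 -0.5106  0.037 ]
rot units total [ 0.0033  0.0004 -0.1761] deg [  0.29   0.04 -15.14]
[-0.03753962  0.09077355  0.0383466 ]
```

View pics/a2.png

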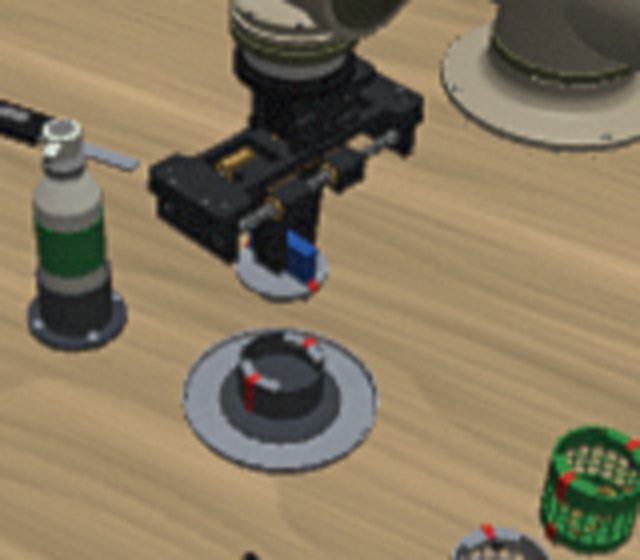

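The lid is off and held, leaving the stand empty with its marks visible. Now I'll take the lid to (0.38, 0.09).

Emit:
step_arm(offset=[[0.213, -0.51, 0], [0.213, -0.51, 0], [0.213, -0.51, 0], [0.213, -0.51, 0], [0.213, -0.51, 0], [0.213, -0.51, 0], [0.213, -0.51, 0], [0.213, -0.51, 0], [0, 0, 0.4], [0, 0, 0.5], [0, 0, 0.5], [0, 0, 0.5], [0, 0, 0.4], [0, 0, 0.3], [0, 0, 0.1], [0, 0, 0.1], [0, 0, 0.05], [0, 0, 0]], rotation=[[0.003, 0, 0], [0, 0, 0], [0, 0, 0], [0, 0, 0], [0, 0, 0], [0, 0, 0], [0, 0, 0], [0, 0, 0], [0, 0, 0], [0, 0, 0], [0, 0, 0], [0, 0, 0], [0, 0, 0], [0, 0, 0], [0, 0, 0], [0, 0, 0], [0, 0, 0], [0, 0, 0]])

```text
clock: 10.7
position: [0.3787, 0.0905, 0.0271]
tool_rot: [0.794, 0.608, -0.001, -0.002]
contact_force: [-0.0, 0.3, -1.3]
gripper_width: 0.136
```

```bash
python3 - <<'E'
from h import *
go(.38,.09,.0245,75,1); print(r.observe()["moment"])
E
```

```text
t 10.7 pos [0.3787 0.0905 0.0271] xang 74.86 tiltz [-0.0041  0.0012 -1.    ] F [-0.   0.3 -1.3] w 0.136 q6 0.19
shift units total [-0.003  0.036  0.064]  /1 rows: [-0.0033  0.0357  0.0644]
rot units total [-0.0028 -0.     -0.0016] deg [-0.24 -0.   -0.14]
[-0.05510027  0.12906392 -0.02562098]
```

Still about 2 mm up, so I'll lower until contact, open and retreat.

Emit:
step_arm(offset=[[0, 0, 0.03], [0, 0, 0.03], [0, 0, 0.02], [0, 0, 0]], rotation=[[-0.002, 0, 0], [0, 0, 0], [0, 0, 0], [0, 0, 0]])

```text
clock: 11.1
position: [0.3787, 0.0905, 0.0247]
tool_rot: [0.794, 0.608, 0.0, -0.0]
contact_force: [-4.1, -0.4, 17.5]
gripper_width: 0.137
```

Emit:
step_arm(offset=[[0, 0, 0], [0, 0, 0], [0, 0, 0], [0, 0, 0], [0, 0, 0], [0, 0, -0.3], [0, 0, -0.6], [0, 0, -0.8], [0, 0, -0.9], [0, 0, -0.9], [0, 0, -0.9]], rotation=[[0, 0, 0], [0, 0, 0], [0, 0, 0], [0, 0, 0], [0, 0, 0], [0, 0, 0], [0, 0, 0], [0, 0, 0], [0, 0, 0], [0, 0, 0], [0, 0, 0]], fingers=100)

```text
clock: 12.2
position: [0.3784, 0.0905, 0.2013]
tool_rot: [0.794, 0.608, -0.0, -0.001]
contact_force: [1.2, 0.2, -0.2]
gripper_width: 0.999
```

```bash
python3 - <<'E'
from h import *
f=grab("top");save(f,"b1.png");g=grab("scene")
np.savez("pics/top1.npz",**{k:np.array(v) for k,v in f.items()})
for k,gs in {"b1":(.632,.2),"b2":(.549,.35),"stand":(.5184,-.018)}.items():
    z=.045 if k=="stand" else .075
    for n,F in(("top",f),("scene",g)):
        c,N,zz,q=rim(F,gs,z); print(k,n,c.round(4),N,zz.round(4),redangle(F,c,z)[:2])
go(.6325,.2008,.2,131,10)
E
```

```text
b1 top [0.6313 0.1998] 135 0.0756 (np.float64(41.49043640199497), np.int64(8))
b1 scene [0.6337 0.2013] 181 0.0732 (np.float64(41.52038934940797), np.int64(14))
b2 top [0.5486 0.3506] 145 0.0754 (np.float64(-42.65076861391993), np.int64(9))
b2 scene [0.551  0.3509] 186 0.0729 (np.float64(-42.6276976488818), np.int64(14))
stand top [ 0.5172 -0.0193] 120 0.0462 (np.float64(-16.55054563027437), np.int64(5))
stand scene [ 0.5193 -0.0178] 119 0.0429 (np.float64(-15.603842580857272), np.int64(10))
t 12.3 pos [0.3804 0.0904 0.2034] xang 74.87 tiltz [ 6.6e-03 -2.0e-04 -1.0e+00] F [-0.7  0.9 -0.5] w 1.000 q6 0.19
shift units total [4.31  5.363 0.125]  /10 rows: [0.431  0.5363 0.0125]
rot units total [ 0.0045  0.0012 -0.6531] deg [  0.38   0.1  -56.13]
```

View pics/b1.png

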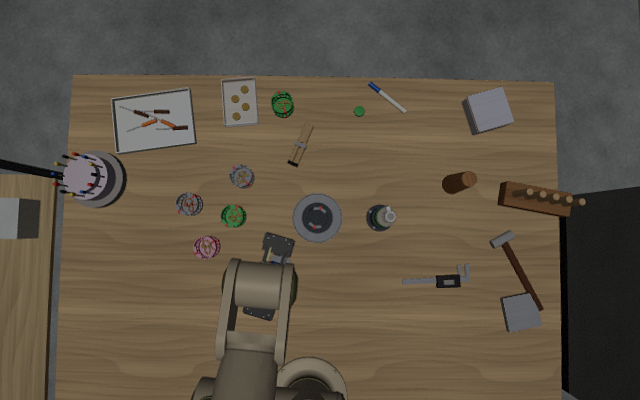

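No third basket shows anywhere in the top view. The lid is at about (280,240), partly under the gripper. Next is basket1.

Emit:
step_arm(offset=[[0.431, 0.536, 0.01], [0.431, 0.536, 0.01], [0.431, 0.536, 0.01], [0.431, 0.536, 0.01], [0.431, 0.536, 0.01], [0.431, 0.536, 0.01], [0.431, 0.536, 0.01], [0.431, 0.536, 0.01], [0.431, 0.536, 0.01], [0.431, 0.536, 0.01], [0, 0, 0], [0, 0, 0], [0, 0, 0], [0, 0, 0], [0, 0, 0]], rotation=[[0, 0, 0], [0, 0, 0], [0, 0, 0], [0, 0, 0], [0, 0, 0], [0, 0, 0], [0, 0, 0], [0, 0, 0], [0, 0, 0], [0, 0, 0], [0, 0, -0.08], [0, 0, -0.08], [0, 0, -0.08], [0, 0, -0.07], [0, 0, 0]])

```text
clock: 13.8
position: [0.6306, 0.2008, 0.194]
tool_rot: [0.632, 0.775, -0.001, -0.001]
contact_force: [0.0, -0.6, 0.4]
gripper_width: 1.001
```

```bash
python3 - <<'E'
from h import *
go(.6325,.2006,.04,101.5,1)
f=grab("scene")
c,N,zz,q=rim(f,(.632,.2),.075); print(c,N,zz,redangle(f,c,.075)[:2])
E
```

```text
t 13.8 pos [0.6306 0.2008 0.194 ] xang 101.55 tiltz [-3.5e-03  1.0e-04 -1.0e+00] F [ 0.  -0.6  0.4] w 1.001 q6 -0.07
shift units total [-0.017  0.06   3.849]  /1 rows: [-0.0174  0.06    3.8488]
rot units total [-0.0023 -0.0005  0.0006] deg [-0.2  -0.05  0.05]
[0.63374749 0.20122507] 179 0.0732283127982527 (np.float64(41.57083815696427), np.int64(14))
```

Emit:
step_arm(offset=[[-0.02, 0.06, 0.4], [0, 0, 0.5], [0, 0, 0.5], [0, 0, 0.5], [0, 0, 0.5], [0, 0, 0.5], [0, 0, 0.5], [0, 0, 0.4], [0, 0, 0.15], [0, 0, 0]], rotation=[[0, 0, 0], [0, 0, 0], [0, 0, 0], [0, 0, 0], [0, 0, 0], [0, 0, 0], [0, 0, 0], [0, 0, 0], [0, 0, 0], [0, 0, 0]])

```text
clock: 14.85
position: [0.6327, 0.2005, 0.0365]
tool_rot: [0.633, 0.774, -0.001, -0.001]
contact_force: [-0.0, 0.8, -0.3]
gripper_width: 0.996
```

Emit:
step_arm(offset=[[0, 0, 0], [0, 0, 0], [0, 0, 0], [0, 0, 0], [0, 0, 0], [0, 0, 0], [0, 0, 0]], rotation=[[0, 0, 0], [0, 0, 0], [0, 0, 0], [0, 0, 0], [0, 0, 0], [0, 0, 0], [0, 0, 0]], fingers=0, squeeze=30)

```text
clock: 15.55
position: [0.6332, 0.2006, 0.0381]
tool_rot: [0.633, 0.774, -0.0, -0.0]
contact_force: [-2.7, -0.8, 5.8]
gripper_width: 0.726
```

```bash
python3 - <<'E'
from h import *
go(.6325,.2006,.2,101.5,1)
f=grab("scene");cv2.imwrite("pics/a3.png",cv2.resize(f["img"][180:300,330:480,::-1],None,fx=4,fy=4,interpolation=cv2.INTER_CUBIC))
E
```

```text
t 15.6 pos [0.6332 0.2006 0.0381] xang 101.50 tiltz [-8.e-04  4.e-04 -1.e+00] F [-2.7 -0.8  5.8] w 0.726 q6 -0.07
shift units total [ 0.005 -0.02  -4.046]  /1 rows: [ 0.0052 -0.0199 -4.0463]
rot units total [-0.0005 -0.0004  0.    ] deg [-0.04 -0.03  0.  ]
```

View pics/a3.png

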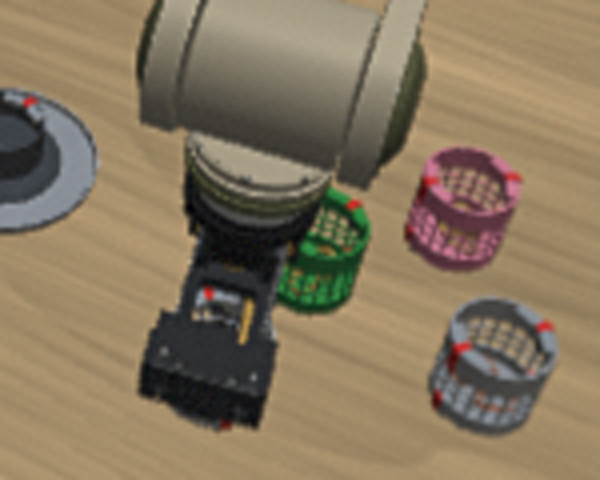

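Emit:
step_arm(offset=[[0, 0, -0.1], [0, 0, -0.3], [0, 0, -0.5], [0, 0, -0.6], [0, 0, -0.6], [0, 0, -0.6], [0, 0, -0.4], [0, 0, 0], [0, 0, 0]], rotation=[[0, 0, 0], [0, 0, 0], [0, 0, 0], [0, 0, 0], [0, 0, 0], [0, 0, 0], [0, 0, 0], [0, 0, 0], [0, 0, 0]])

```text
clock: 16.5
position: [0.6331, 0.2005, 0.1612]
tool_rot: [0.633, 0.774, -0.0, -0.001]
contact_force: [0.1, -0.3, -1.9]
gripper_width: 0.722
```

```bash
python3 - <<'E'
from h import *
go(.5183,-.0183,.16,134.7,8)
E
```

```text
t 16.5 pos [0.6331 0.2005 0.1612] xang 101.50 tiltz [-1.7e-03  4.0e-04 -1.0e+00] F [ 0.1 -0.3 -1.9] w 0.722 q6 -0.07
shift units total [-4.789 -3.902  0.033]  /8 rows: [-0.5986 -0.4877  0.0041]
rot units total [-0.0009 -0.0008 -0.3863] deg [ -0.08  -0.07 -33.2 ]
```

Emit:
step_arm(offset=[[-0.4, -0.325, 0], [-0.4, -0.325, 0], [-0.4, -0.325, 0], [-0.4, -0.325, 0], [-0.4, -0.325, 0], [-0.4, -0.325, 0], [-0.4, -0.325, 0], [-0.4, -0.325, 0], [-0.4, -0.325, 0], [-0.4, -0.325, 0], [-0.4, -0.325, 0], [-0.39, -0.327, 0], [0, 0, 0], [0, 0, 0], [0, 0, 0], [0, 0, 0], [0, 0, 0], [0, 0, 0], [0, 0, 0], [0, 0, 0]], rotation=[[0, 0, 0], [0, 0, 0], [0, 0, 0], [0, 0, 0], [0, 0, 0], [0, 0, 0], [0, 0, 0], [0, 0, 0], [0, 0, 0], [0, 0, 0], [0, 0, 0], [0, 0, 0], [0, 0, -0.064], [0, 0, -0.064], [0, 0, -0.064], [0, 0, -0.064], [0, 0, -0.064], [0, 0, -0.064], [0, 0, 0], [0, 0, 0]])

```text
clock: 18.5
position: [0.5182, -0.0182, 0.1609]
tool_rot: [0.388, 0.922, -0.0, -0.001]
contact_force: [0.5, -0.1, -3.2]
gripper_width: 0.726
```

```bash
python3 - <<'E'
from h import *
go(.5183,-.0183,.1,134.7,1)
for n in("scene","top"):
    f=grab(n);P=cloud(f)
    m=(np.hypot(P[...,0]-.518,P[...,1]+.018)<.06)&(P[...,2]>.12)
    c=(110,240,270,410) if n=="scene" else(170,270,260,380)
    cv2.imwrite("pics/a4%s.png"%n,cv2.resize(f["img"][c[0]:c[1],c[2]:c[3],::-1],None,fx=4,fy=4,interpolation=cv2.INTER_CUBIC))
E
```

```text
t 18.5 pos [ 0.5182 -0.0182  0.1609] xang 134.36 tiltz [-2.8e-03  8.0e-04 -1.0e+00] F [ 0.5 -0.1 -3.2] w 0.726 q6 -1.04
shift units total [-0.006  0.003  1.522]  /1 rows: [-0.0063  0.0026  1.522 ]
rot units total [-0.001  -0.0017 -0.004 ] deg [-0.08 -0.14 -0.34]
```

View pics/a4scene.png

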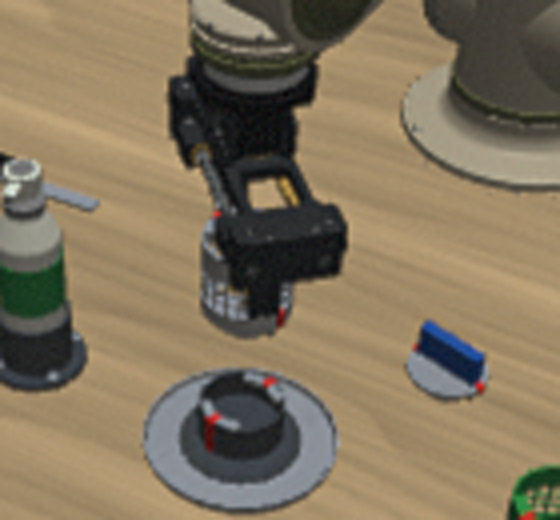

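Basket1 hangs centred above the stand with its marks a quarter turn off, and the lid stands on the bench. I'll lower it in.

Emit:
step_arm(offset=[[-0.006, 0.003, 0.3], [0, 0, 0.4], [0, 0, 0.4], [0, 0, 0.3], [0, 0, 0.1], [0, 0, 0.08], [0, 0, 0.08], [0, 0, 0.08], [0, 0, 0.08], [0, 0, 0.08], [0, 0, 0.08], [0, 0, 0.08], [0, 0, 0.08], [0, 0, 0]], rotation=[[0, 0, -0.004], [0, 0, 0], [0, 0, 0], [0, 0, 0], [0, 0, 0], [0, 0, 0], [0, 0, 0], [0, 0, 0], [0, 0, 0], [0, 0, 0], [0, 0, 0], [0, 0, 0], [0, 0, 0], [0, 0, 0]])

```text
clock: 20.0
position: [0.5185, -0.0183, 0.0755]
tool_rot: [0.384, 0.923, -0.0, -0.001]
contact_force: [0.3, 0.9, -2.6]
gripper_width: 0.72
```

```bash
python3 - <<'E'
from h import *
go(.5183,-.0183,.068,134.7,1);print(r.observe()["moment"])
E
```

```text
t 20.0 pos [ 0.5185 -0.0183  0.0755] xang 134.85 tiltz [-2.2e-03  5.0e-04 -1.0e+00] F [ 0.3  0.9 -2.6] w 0.720 q6 -1.05
shift units total [ 0.003 -0.002  0.188]  /1 rows: [ 0.0031 -0.0018  0.1877]
rot units total [-0.0008 -0.0013  0.0017] deg [-0.07 -0.11  0.15]
[-0.00613519 -0.01969177 -0.01287868]
```

Emit:
step_arm(offset=[[0, 0, 0.05], [0, 0, 0.05], [0, 0, 0.05], [0, 0, 0.03], [0, 0, 0.02], [0, 0, 0]], rotation=[[0, 0, 0], [0, 0, 0], [0, 0, 0], [0, 0, 0], [0, 0, 0], [0, 0, 0]])

```text
clock: 20.6
position: [0.5186, -0.0184, 0.0682]
tool_rot: [0.384, 0.923, -0.0, -0.001]
contact_force: [-1.5, -0.0, 1.2]
gripper_width: 0.726
```

Emit:
step_arm(offset=[[0, 0, 0.01], [0, 0, 0], [0, 0, 0], [0, 0, 0], [0, 0, 0], [0, 0, 0], [0, 0, 0], [0, 0, 0], [0, 0, 0], [0, 0, 0], [0, 0, 0], [0, 0, 0], [0, 0, 0], [0, 0, 0], [0, 0, 0], [0, 0, 0], [0, 0, 0], [0, 0, 0], [0, 0, 0], [0, 0, 0]], rotation=[[0, 0, 0], [0, 0, 0.055], [0, 0, 0.055], [0, 0, 0.055], [0, 0, 0.055], [0, 0, 0.055], [0, 0, 0.055], [0, 0, 0.055], [0, 0, 0.055], [0, 0, 0.055], [0, 0, 0.055], [0, 0, 0.055], [0, 0, 0.055], [0, 0, 0.055], [0, 0, 0.055], [0, 0, 0.055], [0, 0, 0.055], [0, 0, 0.055], [0, 0, 0.055], [0, 0, 0.055]])

```text
clock: 22.6
position: [0.5179, -0.0173, 0.0682]
tool_rot: [0.924, 0.382, -0.001, -0.001]
contact_force: [-6.9, 0.4, 10.1]
gripper_width: 0.725
```

```bash
python3 - <<'E'
from h import *
go(.5183,-.0183,.068,44.7,1);print(r.observe()["moment"])
E
```

```text
t 22.6 pos [ 0.5179 -0.0173  0.0682] xang 44.92 tiltz [-0.0027  0.0016 -1.    ] F [-6.9  0.4 10.1] w 0.725 q6 0.52
shift units total [-0.011  0.026  0.004]  /1 rows: [-0.0112  0.0255  0.004 ]
rot units total [-0.002   0.0005  0.0026] deg [-0.17  0.05  0.22]
[0.09525025 1.19259282 0.48005588]
```

Emit:
step_arm(offset=[[0, 0, 0], [0, 0, 0], [0, 0, 0], [0, 0, 0]], rotation=[[0, 0, 0.015], [0, 0, 0.015], [0, 0, 0], [0, 0, 0]])

```text
clock: 23.0
position: [0.5177, -0.0182, 0.0682]
tool_rot: [0.932, 0.363, -0.001, -0.001]
contact_force: [-7.3, 0.8, 11.4]
gripper_width: 0.721
```

```bash
python3 - <<'E'
from h import *
go(.5183,-.0183,.068,44.7,1);print(r.observe()["moment"])
E
```

```text
t 23.0 pos [ 0.5177 -0.0182  0.0682] xang 42.51 tiltz [-3.2e-03  3.0e-04 -1.0e+00] F [-7.3  0.8 11.4] w 0.721 q6 0.57
shift units total [0.008 0.012 0.004]  /1 rows: [0.0083 0.0116 0.0039]
rot units total [-0.0016  0.0014 -0.0254] deg [-0.14  0.12 -2.19]
[0.06422654 1.27948158 0.2907807 ]
```

Emit:
step_arm(offset=[[0, 0, 0], [0, 0, 0], [0, 0, 0], [0, 0, 0], [0, 0, 0], [0, 0, -0.4], [0, 0, -0.8], [0, 0, -0.8], [0, 0, -0.8], [0, 0, -0.8]], rotation=[[0, 0, 0], [0, 0, 0], [0, 0, 0], [0, 0, 0], [0, 0, 0], [0, 0, 0], [0, 0, 0], [0, 0, 0], [0, 0, 0], [0, 0, 0]], fingers=100)

```text
clock: 24.0
position: [0.5187, -0.0184, 0.2129]
tool_rot: [0.932, 0.362, -0.001, -0.0]
contact_force: [-0.2, -0.8, -0.1]
gripper_width: 0.998
```

```bash
python3 - <<'E'
from h import *
go(.5498,.3507,.2,30,12)
f=grab("top");g=grab("scene")
for k,gs in {"b2":(.549,.35),"stack":(.5184,-.018)}.items():
    z=.105 if k=="stack" else .075
    for n,F in(("top",f),("scene",g)):
        try:
            c,N,zz,q=rim(F,gs,z); print(k,n,c.round(4),N,zz.round(4),redangle(F,c,z,.026,.034))
        except Exception as e: print(k,n,e)
cv2.imwrite("pics/a5.png",cv2.resize(g["img"][110:250,260:420,::-1],None,fx=4,fy=4,interpolation=cv2.INTER_CUBIC))
E
```

```text
t 24.0 pos [ 0.5187 -0.0184  0.2129] xang 42.46 tiltz [-1.4e-03  4.0e-04 -1.0e+00] F [-0.2 -0.8 -0.1] w 0.998 q6 0.57
shift units total [ 6.803 -6.282  0.325]  /12 rows: [ 0.5669 -0.5235  0.027 ]
rot units total [-0.0008  0.0006  0.1449] deg [-0.07  0.05 12.46]
b2 top [0.5919 0.3282] 56 0.0754 (np.float64(-42.856952556797474), np.int64(7), array([-35., -39., -43., 132., 133., 136., 136.]))
b2 scene [0.5934 0.3281] 81 0.073 (np.float64(-42.20309022893684), np.int64(11), array([141., 140., 138., 134., 133., 132., -44., -43., -42., -38., -37.]))
stack top Initial guess is outside of provided bounds
stack scene [ 0.5205 -0.0178] 127 0.1031 (np.float64(-15.26175336527452), np.int64(8), array([168., 167., 163., 160., -18., -14., -16., -12.]))h.py:42: RuntimeWarning: Mean of empty slice.
  c=o.mean(0)
  ret = um.true_divide(
```

View pics/a5.png

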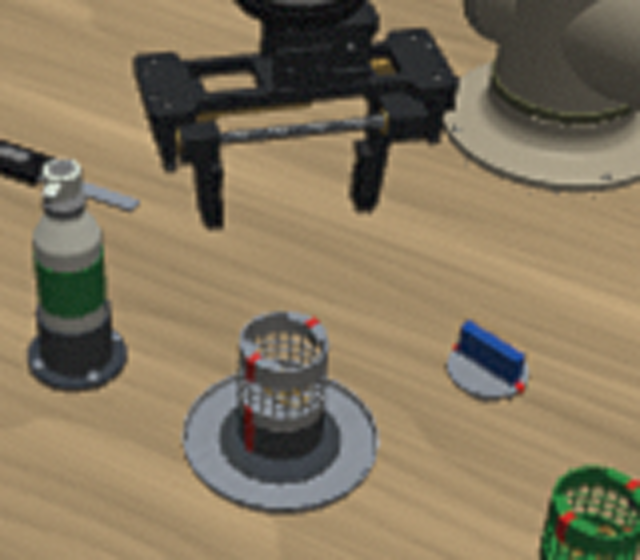

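Basket1 is seated, with its marks in line with the stand's. Basket2 has been knocked from (0.550, 0.351) to about (0.59, 0.33), so I'll remeasure it.

```bash
python3 - <<'E'
from h import *
f=grab("top");g=grab("scene");save(f,"c1.png")
for n,F in(("top",f),("scene",g)):
    gs=(.593,.328)
    for _ in range(3): gs=rim(F,gs,.075)[0]
    c,N,zz,q=rim(F,gs,.075); print(n,c.round(4),N,zz.round(4),redangle(F,c,.075))
s=cv2.resize(g["img"][200:310,360:500,::-1],None,fx=4,fy=4,interpolation=cv2.INTER_CUBIC)
t=cv2.resize(f["img"][130:240,160:280,::-1],None,fx=4,fy=4,interpolation=cv2.INTER_CUBIC)[:,:240*2]
cv2.imwrite("pics/a6.png",cv2.resize(np.hstack([s,t]),None,fx=.75,fy=.75))
E
```

```text
top [0.5917 0.3297] 142 0.0751 (np.float64(-42.144435001200144), np.int64(10), array([-37., -37., -41., -45., -41., -45., 134., 134., 138., 138.]))
scene [0.5938 0.3301] 198 0.073 (np.float64(-42.828645212921046), np.int64(16), array([145., 143., 141., 140., 138., 137., 135., -50., -49., -47., -46.,
       -45., -44., -42., -41., -40.]))
```

View pics/a6.png

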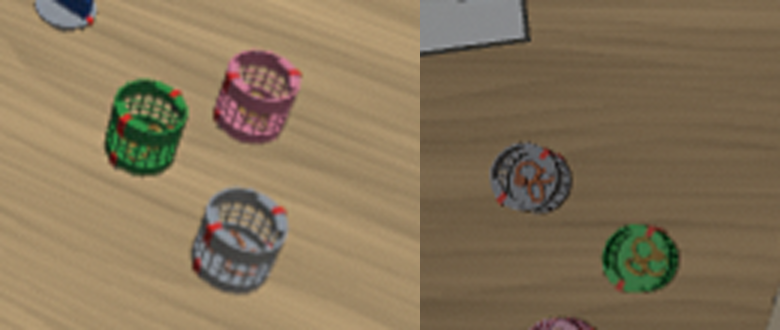

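```bash
python3 - <<'E'
from h import *
go(.5928,.3299,.2,167.5,12)
E
```

```text
t 24.2 pos [ 0.5188 -0.0184  0.2115] xang 42.46 tiltz [-9.e-04  2.e-04 -1.e+00] F [-0.1 -0.1 -0.9] w 1.001 q6 0.57
shift units total [ 7.244 -5.175  0.289]  /12 rows: [ 0.6037 -0.4312  0.024 ]
rot units total [-7.0000e-04 -3.0000e-04 -1.4549e+00] deg [-6.0000e-02 -3.0000e-02 -1.2504e+02]
```

Emit:
step_arm(offset=[[0.604, -0.431, 0.024], [0.604, -0.431, 0.024], [0.604, -0.431, 0.024], [0.604, -0.431, 0.024], [0.604, -0.431, 0.024], [0.604, -0.431, 0.024], [0.604, -0.431, 0.024], [0.604, -0.431, 0.024], [0.604, -0.431, 0.024], [0.604, -0.431, 0.024], [0.604, -0.431, 0.024], [0.604, -0.431, 0.024]], rotation=[[0, 0, 0], [0, 0, 0], [0, 0, 0], [0, 0, 0], [0, 0, 0], [0, 0, 0], [0, 0, 0], [0, 0, 0], [0, 0, 0], [0, 0, 0], [0, 0, 0], [0, 0, 0]])

```text
clock: 25.4
position: [0.5928, 0.331, 0.1979]
tool_rot: [0.932, 0.362, -0.002, -0.0]
contact_force: [0.8, -0.3, 0.1]
gripper_width: 1.001
```

Emit:
step_arm(offset=[[0, 0, 0], [0, 0, 0], [0, 0, 0], [0, 0, 0], [0, 0, 0], [0, 0, 0], [0, 0, 0], [0, 0, 0], [0, 0, 0], [0, 0, 0], [0, 0, 0], [0, 0, 0], [0, 0, 0], [0, 0, 0], [0, 0, 0], [0, 0, 0], [0, 0, 0]], rotation=[[0, 0, -0.091], [0, 0, -0.091], [0, 0, -0.091], [0, 0, -0.091], [0, 0, -0.091], [0, 0, -0.091], [0, 0, -0.091], [0, 0, -0.091], [0, 0, -0.091], [0, 0, -0.091], [0, 0, -0.091], [0, 0, -0.091], [0, 0, -0.091], [0, 0, -0.091], [0, 0, -0.091], [0, 0, -0.091], [0, 0, 0]])

```text
clock: 27.1
position: [0.5927, 0.3298, 0.1981]
tool_rot: [0.108, 0.994, -0.001, -0.002]
contact_force: [-0.3, 0.3, -0.2]
gripper_width: 0.999
```

```bash
python3 - <<'E'
from h import *
go(.5928,.3299,.037,167.5,1)
F=grab("scene")
c,N,zz,q=rim(F,(.593,.33),.075); print(c.round(4),N,zz.round(4),redangle(F,c,.075)[:2])
E
```

```text
t 27.1 pos [0.5927 0.3298 0.1981] xang 167.66 tiltz [-4.3e-03 -6.0e-04 -1.0e+00] F [-0.3  0.3 -0.2] w 0.999 q6 -1.02
shift units total [-0.018  0.01   4.028]  /1 rows: [-0.018   0.0101  4.028 ]
rot units total [-0.001  -0.0027  0.0018] deg [-0.09 -0.24  0.16]
[0.594  0.3302] 201 0.0728 (np.float64(-42.894464585798644), np.int64(16))
```

Emit:
step_arm(offset=[[-0.005, 0.005, 0.4], [0, 0, 0.5], [0, 0, 0.5], [0, 0, 0.5], [0, 0, 0.5], [0, 0, 0.5], [0, 0, 0.5], [0, 0, 0.4], [0, 0, 0.22], [0, 0, 0]], rotation=[[0, 0, 0.002], [0, 0, 0], [0, 0, 0], [0, 0, 0], [0, 0, 0], [0, 0, 0], [0, 0, 0], [0, 0, 0], [0, 0, 0], [0, 0, 0]])

```text
clock: 28.15
position: [0.5924, 0.3299, 0.0377]
tool_rot: [0.111, 0.994, -0.0, -0.002]
contact_force: [-0.4, -0.7, 0.2]
gripper_width: 0.998
```

Emit:
step_arm(offset=[[0, 0, 0], [0, 0, 0], [0, 0, 0], [0, 0, 0], [0, 0, 0], [0, 0, 0], [0, 0, 0]], rotation=[[0, 0, 0], [0, 0, 0], [0, 0, 0], [0, 0, 0], [0, 0, 0], [0, 0, 0], [0, 0, 0]], fingers=0, squeeze=30)

```text
clock: 28.85
position: [0.5933, 0.3302, 0.04]
tool_rot: [0.11, 0.994, 0.0, -0.0]
contact_force: [-1.0, -2.6, 5.9]
gripper_width: 0.721
```

Emit:
step_arm(offset=[[0, 0, -0.1], [0, 0, -0.3], [0, 0, -0.5], [0, 0, -0.6], [0, 0, -0.6], [0, 0, -0.6], [0, 0, -0.6], [0, 0, -0.5], [0, 0, -0.4], [0, 0, -0.3], [0, 0, 0]], rotation=[[0, 0, 0], [0, 0, 0], [0, 0, 0], [0, 0, 0], [0, 0, 0], [0, 0, 0], [0, 0, 0], [0, 0, 0], [0, 0, 0], [0, 0, 0], [0, 0, 0]])

```text
clock: 29.95
position: [0.5937, 0.3302, 0.2212]
tool_rot: [0.11, 0.994, 0.001, 0.001]
contact_force: [-0.9, -0.4, -2.7]
gripper_width: 0.723
```

```bash
python3 - <<'E'
from h import *
go(.5183,-.0183,.215,104.7,14)
E
```

```text
t 29.9 pos [0.5937 0.3302 0.2212] xang 167.43 tiltz [ 0.0014  0.0014 -1.    ] F [-0.9 -0.4 -2.7] w 0.723 q6 -1.02
shift units total [-0.058 -8.915  0.139]  /14 rows: [-0.0041 -0.6368  0.0099]
rot units total [0.0014 0.     0.7298] deg [ 0.12  0.   62.73]
```

Emit:
step_arm(offset=[[-0.004, -0.495, 0], [-0.004, -0.495, 0], [-0.004, -0.495, 0], [-0.004, -0.495, 0], [-0.004, -0.495, 0], [-0.004, -0.495, 0], [-0.004, -0.495, 0], [-0.004, -0.495, 0], [-0.004, -0.495, 0], [-0.004, -0.495, 0], [-0.004, -0.495, 0], [-0.004, -0.495, 0], [-0.004, -0.495, 0], [-0.004, -0.495, 0], [-0.004, -0.495, 0], [-0.004, -0.495, 0], [-0.004, -0.495, 0], [0, -0.5, 0], [0, 0, 0]], rotation=[[0, 0, 0], [0, 0, 0], [0, 0, 0], [0, 0, 0], [0, 0, 0], [0, 0, 0], [0, 0, 0], [0, 0, 0], [0, 0, 0], [0, 0, 0], [0, 0, 0], [0, 0, 0], [0, 0, 0], [0, 0, 0], [0, 0, 0], [0, 0, 0], [0, 0, 0], [0, 0, 0], [0, 0, 0]])

```text
clock: 31.85
position: [0.5177, -0.0201, 0.2185]
tool_rot: [0.111, 0.994, 0.0, -0.002]
contact_force: [0.0, 0.3, -1.4]
gripper_width: 0.722
```

Emit:
step_arm(offset=[[0, 0, 0], [0, 0, 0], [0, 0, 0], [0, 0, 0], [0, 0, 0], [0, 0, 0], [0, 0, 0], [0, 0, 0], [0, 0, 0], [0, 0, 0], [0, 0, 0], [0, 0, 0]], rotation=[[0, 0, 0.073], [0, 0, 0.073], [0, 0, 0.073], [0, 0, 0.073], [0, 0, 0.073], [0, 0, 0.073], [0, 0, 0.073], [0, 0, 0.073], [0, 0, 0.073], [0, 0, 0.073], [0, 0, 0], [0, 0, 0]])

```text
clock: 33.05
position: [0.5183, -0.018, 0.2189]
tool_rot: [0.61, 0.793, -0.0, -0.001]
contact_force: [-0.1, 1.7, -0.9]
gripper_width: 0.726
```

```bash
python3 - <<'E'
from h import *
go(.5183,-.0183,.13,104.7,1)
g=grab("scene")
c,N,zz,q=rim(g,(.5203,-.018),.105); print(c,N,zz,redangle(g,c,.105,.026,.034)[:2])
cv2.imwrite("pics/a7.png",cv2.resize(g["img"][90:250,260:420,::-1],None,fx=4,fy=3.7,interpolation=cv2.INTER_CUBIC))
E
```

```text
t 33.0 pos [ 0.5183 -0.018   0.2189] xang 104.87 tiltz [-2.e-03  7.e-04 -1.e+00] F [-0.1  1.7 -0.9] w 0.726 q6 -0.52
shift units total [-0.01   0.003  2.223]  /1 rows: [-0.0096  0.0033  2.2228]
rot units total [-0.0012 -0.0008  0.002 ] deg [-0.1  -0.07  0.17]
[ 0.5205231  -0.01780649] 128 0.10272079930067962 (np.float64(-15.261592364350982), np.int64(8))
```

View pics/a7.png

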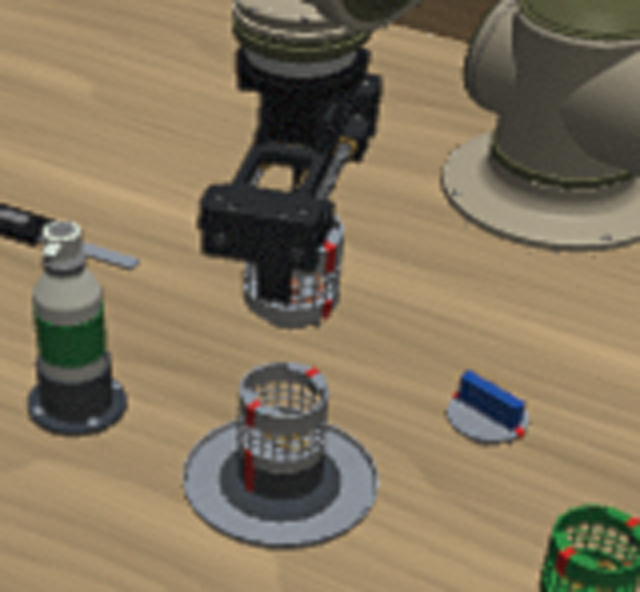

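Emit:
step_arm(offset=[[0, 0.01, 0.3], [0, 0, 0.4], [0, 0, 0.4], [0, 0, 0.25], [0, 0, 0.1], [0, 0, 0.08], [0, 0, 0.08], [0, 0, 0.08], [0, 0, 0.08], [0, 0, 0.08], [0, 0, 0.08], [0, 0, 0.08], [0, 0, 0.06], [0, 0, 0]], rotation=[[0, 0, 0.002], [0, 0, 0], [0, 0, 0], [0, 0, 0], [0, 0, 0], [0, 0, 0], [0, 0, 0], [0, 0, 0], [0, 0, 0], [0, 0, 0], [0, 0, 0], [0, 0, 0], [0, 0, 0], [0, 0, 0]])

```text
clock: 34.5
position: [0.5185, -0.0184, 0.1361]
tool_rot: [0.612, 0.791, -0.0, -0.001]
contact_force: [0.2, -0.3, -1.8]
gripper_width: 0.726
```

Emit:
step_arm(offset=[[0, 0, 0.03], [0, 0, 0.03], [0, 0, 0.03], [0, 0, 0]], rotation=[[0, 0, 0], [0, 0, 0], [0, 0, 0], [0, 0, 0]])

```text
clock: 34.9
position: [0.5185, -0.0184, 0.1327]
tool_rot: [0.612, 0.791, -0.0, -0.001]
contact_force: [-0.6, 0.2, -1.5]
gripper_width: 0.723
```

```bash
python3 - <<'E'
from h import *
go(.5188,-.0183,.13,104.7,1);print(r.observe()["moment"])
E
```

```text
t 34.9 pos [ 0.5185 -0.0184  0.1327] xang 104.51 tiltz [-1.7e-03  5.0e-04 -1.0e+00] F [-0.6  0.2 -1.5] w 0.723 q6 -0.52
shift units total [0.001 0.007 0.067]  /1 rows: [0.0013 0.0074 0.0672]
rot units total [-0.001  -0.0006 -0.0022] deg [-0.09 -0.05 -0.19]
[-0.05353034  0.08023436  0.05252091]
```

Emit:
step_arm(offset=[[0, 0, 0.03], [0, 0, 0.03], [0, 0, 0.02], [0, 0, 0.01], [0, 0, 0]], rotation=[[0, 0, 0], [0, 0, 0], [0, 0, 0], [0, 0, 0], [0, 0, 0]])

```text
clock: 35.4
position: [0.5188, -0.0185, 0.13]
tool_rot: [0.612, 0.791, -0.0, -0.0]
contact_force: [-2.4, 1.2, 5.8]
gripper_width: 0.723
```

Emit:
step_arm(offset=[[0, 0, 0], [0, 0, 0], [0, 0, 0], [0, 0, 0], [0, 0, 0], [0, 0, 0], [0, 0, 0], [0, 0, 0], [0, 0, 0], [0, 0, 0], [0, 0, 0], [0, 0, 0], [0, 0, 0], [0, 0, 0], [0, 0, 0], [0, 0, 0], [0, 0, 0], [0, 0, 0], [0, 0, 0], [0, 0, 0]], rotation=[[0, 0, 0.057], [0, 0, 0.057], [0, 0, 0.057], [0, 0, 0.057], [0, 0, 0.057], [0, 0, 0.057], [0, 0, 0.057], [0, 0, 0.057], [0, 0, 0.057], [0, 0, 0.057], [0, 0, 0.057], [0, 0, 0.057], [0, 0, 0.057], [0, 0, 0.057], [0, 0, 0.057], [0, 0, 0.057], [0, 0, 0.057], [0, 0, 0.057], [0, 0, 0.057], [0, 0, 0]])

```text
clock: 37.4
position: [0.5185, -0.0186, 0.1301]
tool_rot: [0.995, 0.099, -0.001, 0.0]
contact_force: [-3.7, -0.5, 6.6]
gripper_width: 0.721
```

```bash
python3 - <<'E'
from h import *
go(.5188,-.0183,.13,14.7,1);print(r.observe()["moment"])
E
```

```text
t 37.4 pos [ 0.5185 -0.0186  0.1301] xang 11.32 tiltz [-1.1e-03 -6.0e-04 -1.0e+00] F [-3.7 -0.5  6.6] w 0.721 q6 1.11
shift units total [ 0.009 -0.006  0.001]  /1 rows: [ 0.0094 -0.0062  0.0013]
rot units total [ 0.0002  0.0008 -0.0393] deg [ 0.02  0.07 -3.38]
[-0.33515214  0.77619826 -0.00993039]
```

Emit:
step_arm(offset=[[0, 0, 0], [0, 0, 0], [0, 0, 0], [0, 0, 0], [0, 0, 0], [0, 0, -0.4], [0, 0, -0.8], [0, 0, -0.8], [0, 0, -0.8], [0, 0, -0.8], [0, 0, 0]], rotation=[[0, 0, 0], [0, 0, 0], [0, 0, 0], [0, 0, 0], [0, 0, 0], [0, 0, 0], [0, 0, 0], [0, 0, 0], [0, 0, 0], [0, 0, 0], [0, 0, 0]], fingers=100)

```text
clock: 38.5
position: [0.52, -0.0187, 0.2772]
tool_rot: [0.995, 0.1, 0.003, 0.001]
contact_force: [0.8, 0.4, -0.4]
gripper_width: 0.997
```

```bash
python3 - <<'E'
from h import *
go(.524,-.20,.27,14.7,1)
g=grab("scene")
gs=(.5203,-.018)
for _ in range(3): c,N,zz,q=rim(g,gs,.164);gs=c
print(c,N,zz,redangle(g,c,.164,.022,.036))
cv2.imwrite("pics/a8.png",cv2.resize(g["img"][130:250,270:390,::-1],None,fx=5,fy=5,interpolation=cv2.INTER_CUBIC))
E
```

```text
t 38.5 pos [ 0.52   -0.0187  0.2772] xang 11.44 tiltz [ 0.0061 -0.0016 -1.    ] F [ 0.8  0.4 -0.4] w 0.997 q6 1.11
shift units total [-0.802  4.461  0.187]  /1 rows: [-0.8018  4.4609  0.1875]
rot units total [ 0.0019 -0.0037 -0.0379] deg [ 0.17 -0.32 -3.26]
[ 0.52230434 -0.01833706] 147 0.16294063186031804 (np.float64(-18.866001167456037), np.int64(8), array([167., 166., 162., 159., -25., -21., -21., -18.]))
```

View pics/a8.png

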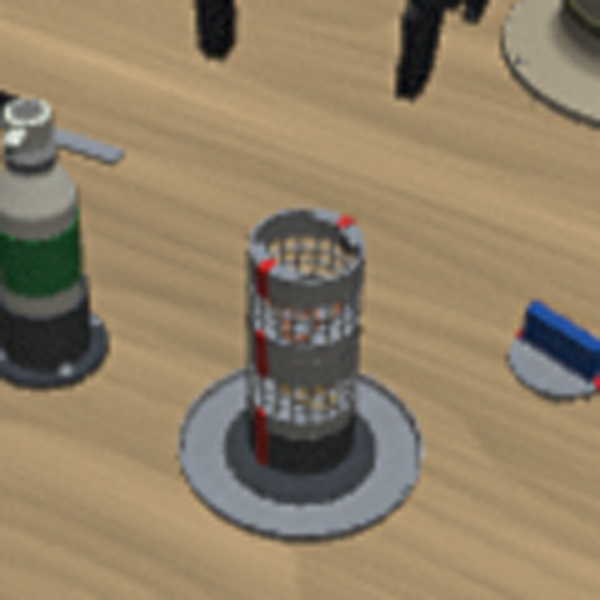

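Two baskets are on the stand, and all the red marks form one line at about x=263 in this crop. Now the nozzle.

```bash
python3 - <<'E'
from h import *
f=dict(np.load("pics/top1.npz"));g=dict(np.load("pics/scene0.npz"))
print("top ray",rayz(f,[(390.2,216.3)],.184))
a=cv2.resize(f["img"][200:232,370:410,::-1],None,fx=10,fy=10,interpolation=cv2.INTER_CUBIC)
b=cv2.resize(g["img"][140:172,256:296,::-1],None,fx=10,fy=10,interpolation=cv2.INTER_CUBIC)
for F,im,o in((f,a,(370,200)),(g,b,(256,140))):
    X=rayz(F,[(0,0)],.184)
# overlay predicted cap circle radius 14mm
th=np.linspace(0,2*np.pi,40)
for F,im,o,c in((f,a,(370,200),(.5225,-.204)),(g,b,(256,140),(.5247,-.203))):
    C=np.c_[c[0]+.014*np.cos(th),c[1]+.014*np.sin(th),np.full(40,.184)]
    uv=((proj(F,C)-o+.5)*10).astype(np.int32)
    cv2.polylines(im,[uv.reshape(-1,1,2)],True,(0,0,255),1)
cv2.imwrite("pics/n1.png",np.hstack([a,b]))
E
```

```text
top ray [[ 0.52029167 -0.2028922   0.184     ]]
```

View pics/n1.png

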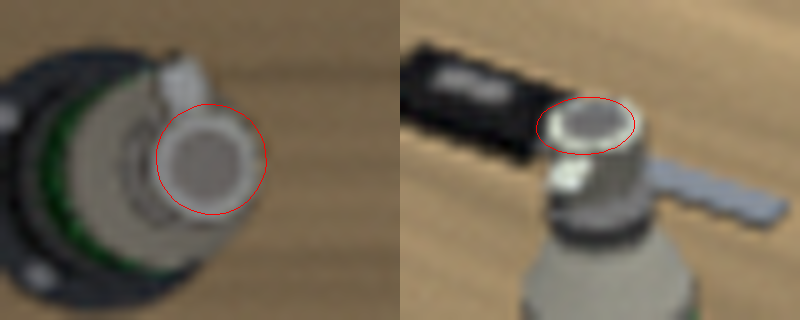

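```bash
python3 - <<'E'
from h import *
g=dict(np.load("pics/scene0.npz"));print(rayz(g,[(275.,151.7)],.184))
go(.522,-.2025,.22,11.4,6)
E
```

```text
[[ 0.52180809 -0.20180569  0.184     ]]
t 38.5 pos [ 0.5193 -0.0186  0.2747] xang 11.44 tiltz [ 2.3e-03 -6.0e-04 -1.0e+00] F [ 0.1 -0.2 -0.3] w 1.000 q6 1.11
shift units total [-0.848  4.519  1.371]  /6 rows: [-0.1414  0.7532  0.2286]
rot units total [ 0.0007 -0.0014  0.0005] deg [ 0.06 -0.12  0.04]
```

Emit:
step_arm(offset=[[-0.085, 0.452, 0], [-0.085, 0.452, 0], [-0.085, 0.452, 0], [-0.085, 0.452, 0], [-0.085, 0.452, 0], [-0.085, 0.452, 0], [-0.085, 0.452, 0], [-0.085, 0.452, 0], [-0.085, 0.452, 0], [-0.085, 0.452, 0], [0, 0, 0.4], [0, 0, 0.5], [0, 0, 0.4], [0, 0, 0.2], [0, 0, 0]], rotation=[[0, 0, 0], [0, 0, 0], [0, 0, 0], [0, 0, 0], [0, 0, 0], [0, 0, 0], [0, 0, 0], [0, 0, 0], [0, 0, 0], [0, 0, 0], [0, 0, 0], [0, 0, 0], [0, 0, 0], [0, 0, 0], [0, 0, 0]], fingers=0, squeeze=20)

```text
clock: 40.05
position: [0.521, -0.2026, 0.2123]
tool_rot: [0.995, 0.1, -0.001, -0.001]
contact_force: [-0.4, -0.7, -0.3]
gripper_width: 0.006
```

```bash
python3 - <<'E'
from h import *
go(.522,-.2022,.186,11.4,1)
g=grab("scene");f=grab("top")
gs=(.5165,-.0185)
cv2.imwrite("pics/a9.png",cv2.resize(g["img"][100:220,230:370,::-1],None,fx=5,fy=4.8,interpolation=cv2.INTER_CUBIC))
cv2.imwrite("pics/a9t.png",cv2.resize(f["img"][180:255,270:380,::-1],None,fx=6,fy=6,interpolation=cv2.INTER_CUBIC))
for n,F in(("top",f),("scene",g)):
  gs=(.5185,-.0185)
  try:
    for _ in range(3): c,N,zz,q=rim(F,gs,.165);gs=c
    print(n,c,N,zz,redangle(F,c,.165,.024,.034))
  except Exception as e:print(n,e)
E
```

```text
t 40.0 pos [ 0.521  -0.2026  0.2123] xang 11.42 tiltz [-0.0031  0.0015 -1.    ] F [-0.4 -0.7 -0.3] w 0.006 q6 0.79
shift units total [ 0.029 -0.004  0.656]  /1 rows: [ 0.0287 -0.0045  0.6562]
rot units total [-0.0014  0.0018  0.0003] deg [-0.12  0.16  0.02]
top [ 0.5198264  -0.01925463] 138 0.16584653302037455 (np.float64(-16.864498242897252), np.int64(10), array([-14., -19., -11., -16., -12., -17., 159., 161., 158., 162.]))
scene [ 0.52211483 -0.01840049] 136 0.1631694013487311 (np.float64(-17.787756804491245), np.int64(9), array([169., 166., 164., 160., 157., -22., -19., -19., -16.]))
```

View pics/a9.png

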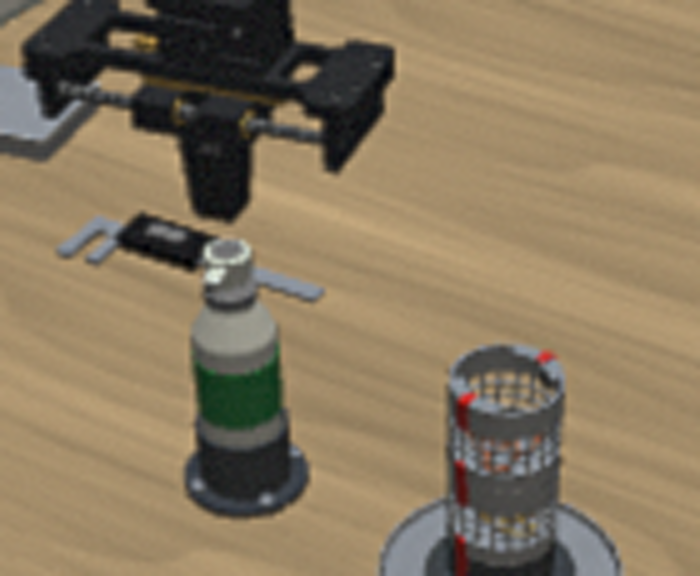

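View pics/a9t.png

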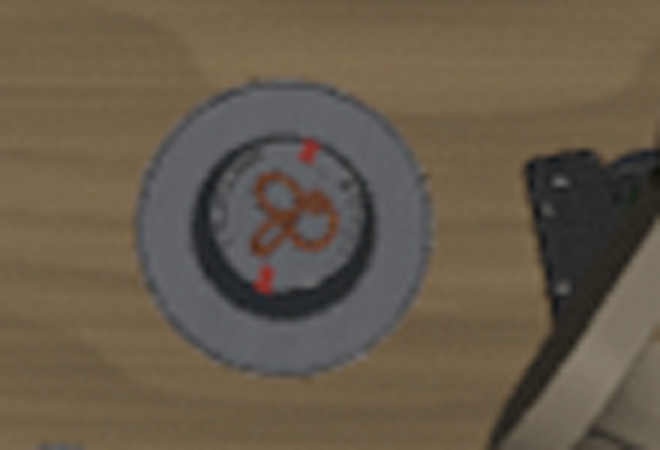

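The top and scene views put the top basket's marks at −16.9° and −17.8°, in line with the stand to within measuring error. The closed fingers are over the cap, so I'll press.

Emit:
step_arm(offset=[[0.025, 0, 0.3], [0, 0, 0.3], [0, 0, 0.05], [0, 0, 0.05], [0, 0, 0.05], [0, 0, 0.05], [0, 0, 0]], rotation=[[0, 0, 0], [0, 0, 0], [0, 0, 0], [0, 0, 0], [0, 0, 0], [0, 0, 0], [0, 0, 0]])

```text
clock: 40.85
position: [0.5222, -0.2022, 0.1814]
tool_rot: [0.995, 0.1, -0.001, -0.0]
contact_force: [-1.5, 1.6, 4.0]
gripper_width: 0.002
```

```bash
python3 - <<'E'
from h import *
go(.522,-.2022,.178,11.4,1)
E
```

```text
t 40.9 pos [ 0.5222 -0.2022  0.1814] xang 11.44 tiltz [-1.1e-03  2.0e-04 -1.0e+00] F [-1.5  1.6  4. ] w 0.002 q6 0.79
shift units total [-0.005 -0.001  0.085]  /1 rows: [-0.0046 -0.0006  0.0847]
rot units total [-0.0003  0.0007  0.0005] deg [-0.02  0.06  0.04]
```

Emit:
step_arm(offset=[[0, 0, 0.05], [0, 0, 0.05], [0, 0, 0]], rotation=[[0, 0, 0], [0, 0, 0], [0, 0, 0]])

```text
clock: 41.15
position: [0.5223, -0.2022, 0.1783]
tool_rot: [0.995, 0.1, -0.0, 0.0]
contact_force: [-3.5, 2.0, 11.4]
gripper_width: 0.003
```

Emit:
step_arm(offset=[[0, 0, 0.03], [0, 0, 0], [0, 0, 0], [0, 0, 0], [0, 0, 0], [0, 0, 0], [0, 0, 0], [0, 0, 0], [0, 0, 0], [0, 0, 0]], rotation=[[0, 0, 0], [0, 0, 0], [0, 0, 0], [0, 0, 0], [0, 0, 0], [0, 0, 0], [0, 0, 0], [0, 0, 0], [0, 0, 0], [0, 0, 0]])

```text
clock: 42.15
position: [0.5223, -0.2023, 0.1782]
tool_rot: [0.995, 0.1, 0.0, 0.001]
contact_force: [-6.0, 2.9, 19.8]
gripper_width: 0.007
```

Between these two calls z changed by 0.1 mm while the force rose 8 N, so the cap is on its stop, and it was held about 1 s. Releasing.

Emit:
step_arm(offset=[[0, 0, -0.1], [0, 0, -0.2], [0, 0, -0.4], [0, 0, -0.6], [0, 0, -0.6], [0, 0, -0.5], [0, 0, -0.2], [0, 0, 0]], rotation=[[0, 0, 0], [0, 0, 0], [0, 0, 0], [0, 0, 0], [0, 0, 0], [0, 0, 0], [0, 0, 0], [0, 0, 0]])

```text
clock: 42.95
position: [0.5225, -0.2024, 0.2804]
tool_rot: [0.995, 0.1, -0.0, 0.0]
contact_force: [0.2, 0.5, 0.7]
gripper_width: 0.005
```

```bash
python3 - <<'E'
from h import *
g=grab("scene");f=grab("top");save(f,"d1.png");save(g,"d1s.png")
for n,F in(("top",f),("scene",g)):
    P=cloud(F);i=F["img"].astype(int)
    bl=(np.hypot(P[...,0]-.379,P[...,1]-.0905)<.1)&(i[...,2]>i[...,0]+35)&(i[...,2]>i[...,1]+15)
    bl&=P[...,2]>.040
    q=P[bl]; 
    if len(q)<5: print(n,len(q));continue
    rect=cv2.minAreaRect((q[:,:2]*1e4).astype(np.float32)); print(n,"handle",rect,np.median(q[:,2]),len(q))
    print(redangle(F,np.array(rect[0])/1e4,.02,.018,.04))
    p=P[(P[...,2]>.172)&(np.hypot(P[...,0]-.521,P[...,1]+.2023)<.012)]
    print("noz z",np.median(p[:,2]),len(p))
go(.38,.09,.2,75,1)
E
```

```text
top handle ((3792.205810546875, 878.6097412109375), (536.8530883789062, 108.23785400390625), 74.73661041259766) 0.04811751926616914 79
(np.float64(73.22820898423271), np.int64(1), array([-107.]))
noz z 0.5723117660763858 173
scene handle ((3805.69970703125, 871.129150390625), (582.3853759765625, 152.03842163085938), 69.40644836425781) 0.0463181508959748 63
(np.float64(74.32696463814642), np.int64(4), array([75., 79., 69., 73.]))
noz z 0.31138941260344793 118
t 43.0 pos [ 0.5221 -0.2021  0.2788] xang 11.43 tiltz [-0.0029  0.0013 -1.    ] F [-0.2  0.5 -0.4] w 0.006 q6 0.79
shift units total [-2.029 -7.858  1.991]  /1 rows: [-2.029  -7.8584  1.9908]
rot units total [-0.0021  0.0008 -0.7397] deg [ -0.18   0.07 -63.57]
```

View pics/d1s.png

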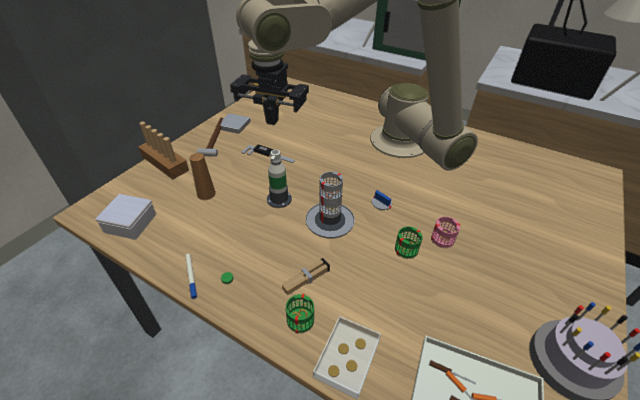

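The lid stands at (382,200) in the scene view; the stack and bottle look undisturbed. I'll pin down the lid's centre from its disc.

```bash
python3 - <<'E'
from h import *
g=grab("scene");f=grab("top")
for n,F in(("top",f),("scene",g)):
    P=cloud(F)
    m=(np.hypot(P[...,0]-.38,P[...,1]-.088)<.05)&(np.abs(P[...,2]-.02)<.006); p=P[m][:,:2]
    th=np.linspace(0,2*np.pi,60)
    print(n,len(p),cv2.minEnclosingCircle((p*1e4).astype(np.float32)))
    im=F["img"][:,:,::-1].copy();k=10
    u,v=proj(F,[[.38,.088,.02]])[0].astype(int);x0,y0=u-20,v-18
    c=cv2.resize(im[y0:y0+36,x0:x0+40],None,fx=k,fy=k,interpolation=cv2.INTER_CUBIC)
    b=np.array([-.0011,-.0005]) if n=="top" else np.array([.0011,.0005])
    cc=np.array([.3798,.0885])+b
    uv=((proj(F,np.c_[cc[0]+.032*np.cos(th),cc[1]+.032*np.sin(th),np.full(60,.02)])-[x0,y0]+.5)*k).astype(np.int32)
    cv2.polylines(c,[uv.reshape(-1,1,2)],True,(0,255,255),1)
    if n=="top": A=c
cv2.imwrite("pics/l1.png",np.hstack([A,c]))
E
```

```text
top 280 ((3788.77734375, 868.99462890625), 326.54266357421875)
scene 146 ((3815.597412109375, 878.3238525390625), 326.661865234375)
```

View pics/l1.png

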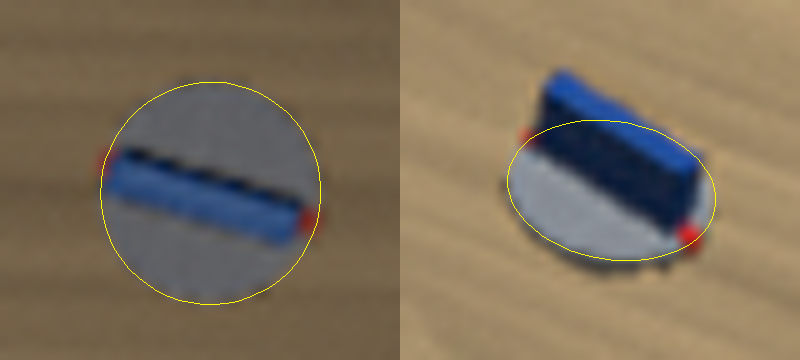

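Emit:
step_arm(offset=[[-0.14, -0.55, 0.05], [-0.14, -0.55, 0.05], [-0.14, -0.55, 0.05], [-0.14, -0.55, 0.05], [-0.14, -0.55, 0.05], [-0.14, -0.55, 0.05], [-0.14, -0.55, 0.05], [-0.14, -0.55, 0.05], [-0.14, -0.55, 0.05], [-0.14, -0.55, 0.05], [-0.14, -0.55, 0.05], [-0.14, -0.55, 0.05], [-0.14, -0.55, 0.05], [-0.14, -0.55, 0.05]], rotation=[[0, 0, 0], [0, 0, 0], [0, 0, 0], [0, 0, 0], [0, 0, 0], [0, 0, 0], [0, 0, 0], [0, 0, 0], [0, 0, 0], [0, 0, 0], [0, 0, 0], [0, 0, 0], [0, 0, 0], [0, 0, 0]], fingers=45)

```text
clock: 44.55
position: [0.3836, 0.0849, 0.2516]
tool_rot: [0.995, 0.1, -0.001, -0.0]
contact_force: [-0.8, 0.4, 0.8]
gripper_width: 0.45
```

Emit:
step_arm(offset=[[0, 0, 0], [0, 0, 0], [0, 0, 0], [0, 0, 0], [0, 0, 0], [0, 0, 0], [0, 0, 0], [0, 0, 0], [0, 0, 0], [0, 0, 0], [0, 0, 0]], rotation=[[0, 0, -0.074], [0, 0, -0.074], [0, 0, -0.074], [0, 0, -0.074], [0, 0, -0.074], [0, 0, -0.074], [0, 0, -0.074], [0, 0, -0.074], [0, 0, -0.074], [0, 0, -0.073], [0, 0, 0]])

```text
clock: 45.65
position: [0.3841, 0.0841, 0.2517]
tool_rot: [0.793, 0.609, -0.001, -0.001]
contact_force: [0.0, 0.2, -0.0]
gripper_width: 0.448
```

```bash
python3 - <<'E'
from h import *
go(.38,.0874,.0255,74.7,1)
F=grab("scene");P=cloud(F)
m=(np.hypot(P[...,0]-.38,P[...,1]-.088)<.05)&(np.abs(P[...,2]-.02)<.006); p=P[m][:,:2]
print(len(p),cv2.minEnclosingCircle((p*1e4).astype(np.float32)))
E
```

```text
t 45.6 pos [0.3841 0.0841 0.2517] xang 75.00 tiltz [-2.7e-03  5.0e-04 -1.0e+00] F [ 0.   0.2 -0. ] w 0.448 q6 0.17
shift units total [ 0.053 -0.105  5.655]  /1 rows: [ 0.0534 -0.1046  5.6552]
rot units total [-0.0018  0.0001  0.0035] deg [-0.16  0.01  0.3 ]
148 ((3833.558349609375, 884.0576782226562), 335.168212890625)
```

Emit:
step_arm(offset=[[0.053, -0.105, 0.5], [0, 0, 0.6], [0, 0, 0.6], [0, 0, 0.6], [0, 0, 0.6], [0, 0, 0.6], [0, 0, 0.6], [0, 0, 0.6], [0, 0, 0.5], [0, 0, 0.3], [0, 0, 0.13], [0, 0, 0]], rotation=[[0, 0, 0.003], [0, 0, 0], [0, 0, 0], [0, 0, 0], [0, 0, 0], [0, 0, 0], [0, 0, 0], [0, 0, 0], [0, 0, 0], [0, 0, 0], [0, 0, 0], [0, 0, 0]])

```text
clock: 46.9
position: [0.3803, 0.0873, 0.0267]
tool_rot: [0.796, 0.606, -0.001, -0.001]
contact_force: [-0.3, -0.3, 0.7]
gripper_width: 0.448
```

```bash
python3 - <<'E'
from h import *
go(.38,.0874,.0255,74.7,1)
g=grab("scene");cv2.imwrite("pics/l2.png",cv2.resize(g["img"][140:250,320:450,::-1],None,fx=5,fy=5,interpolation=cv2.INTER_CUBIC))
E
```

```text
t 46.9 pos [0.3803 0.0873 0.0267] xang 74.59 tiltz [-2.7e-03  5.0e-04 -1.0e+00] F [-0.3 -0.3  0.7] w 0.448 q6 0.19
shift units total [-0.001 -0.009  0.03 ]  /1 rows: [-0.0007 -0.0087  0.03  ]
rot units total [-0.0018  0.0001 -0.0013] deg [-0.15  0.01 -0.11]
```

View pics/l2.png

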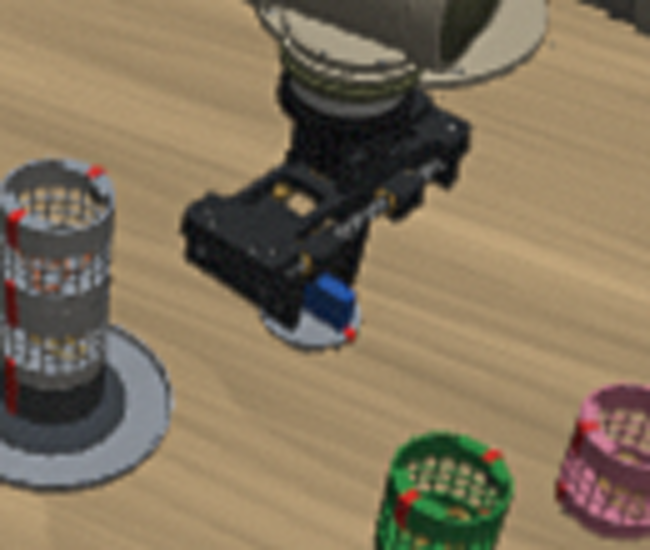

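The fingers straddle the handle. Close and lift.

Emit:
step_arm(offset=[[0, 0, 0.02], [0, 0, 0], [0, 0, 0], [0, 0, 0], [0, 0, 0], [0, 0, 0], [0, 0, 0], [0, 0, 0]], rotation=[[0, 0, 0], [0, 0, 0], [0, 0, 0], [0, 0, 0], [0, 0, 0], [0, 0, 0], [0, 0, 0], [0, 0, 0]], fingers=0, squeeze=35)

```text
clock: 47.75
position: [0.3805, 0.0874, 0.0265]
tool_rot: [0.795, 0.607, -0.0, -0.001]
contact_force: [-0.9, 0.0, 6.0]
gripper_width: 0.132
```

Emit:
step_arm(offset=[[0, 0, -0.1], [0, 0, -0.3], [0, 0, -0.5], [0, 0, -0.6], [0, 0, -0.6], [0, 0, -0.6], [0, 0, -0.6], [0, 0, -0.6], [0, 0, -0.6], [0, 0, -0.4], [0, 0, -0.3], [0, 0, 0]], rotation=[[0, 0, 0], [0, 0, 0], [0, 0, 0], [0, 0, 0], [0, 0, 0], [0, 0, 0], [0, 0, 0], [0, 0, 0], [0, 0, 0], [0, 0, 0], [0, 0, 0], [0, 0, 0]])

```text
clock: 48.95
position: [0.3812, 0.0872, 0.2354]
tool_rot: [0.795, 0.607, 0.001, 0.0]
contact_force: [0.4, -0.8, -1.7]
gripper_width: 0.136
```

```bash
python3 - <<'E'
from h import *
go(.5205,-.0187,.235,74.2,10)
E
```

```text
t 49.0 pos [0.3812 0.0872 0.2354] xang 74.69 tiltz [ 1.4e-03  2.0e-04 -1.0e+00] F [ 0.4 -0.8 -1.7] w 0.136 q6 0.19
shift units total [-1.635  4.057  0.016]  /10 rows: [-0.1635  0.4057  0.0016]
rot units total [ 0.0009 -0.0004  0.0057] deg [ 0.08 -0.03  0.49]
```

Emit:
step_arm(offset=[[-0.164, 0.406, 0], [-0.164, 0.406, 0], [-0.164, 0.406, 0], [-0.164, 0.406, 0], [-0.164, 0.406, 0], [-0.164, 0.406, 0], [-0.164, 0.406, 0], [-0.164, 0.406, 0], [-0.164, 0.406, 0], [-0.164, 0.406, 0], [0, 0, 0], [0, 0, 0]], rotation=[[0, 0, 0], [0, 0, 0], [0, 0, 0], [0, 0, 0], [0, 0, 0], [0, 0, 0], [0, 0, 0], [0, 0, 0], [0, 0, 0], [0, 0, 0], [0, 0, 0], [0, 0, 0]])

```text
clock: 50.15
position: [0.5202, -0.0193, 0.2334]
tool_rot: [0.795, 0.606, -0.001, -0.001]
contact_force: [-0.6, -0.7, -0.9]
gripper_width: 0.135
```

```bash
python3 - <<'E'
from h import *
go(.5205,-.0187,.1765,74.2,1)
g=grab("scene");cv2.imwrite("pics/l3.png",cv2.resize(g["img"][90:230,260:400,::-1],None,fx=5,fy=4.2,interpolation=cv2.INTER_CUBIC))
gs=(.5216,-.0185)
c,N,zz,q=rim(g,gs,.165);print(c,N,zz,redangle(g,c,.165,.024,.034)[:2])
P=cloud(g);m=(np.hypot(P[...,0]-.52,P[...,1]+.018)<.05)&(np.abs(P[...,2]-.228)<.005); p=P[m]
print(len(p),cv2.minEnclosingCircle((p[:,:2]*1e4).astype(np.float32)))
E
```

```text
t 50.1 pos [ 0.5202 -0.0193  0.2334] xang 74.65 tiltz [-2.8e-03  8.0e-04 -1.0e+00] F [-0.6 -0.7 -0.9] w 0.135 q6 0.00
shift units total [0.017 0.007 1.421]  /1 rows: [0.017  0.007  1.4214]
rot units total [-0.0019 -0.      0.0052] deg [-0.17 -0.    0.45]
[ 0.52213429 -0.01813064] 139 0.16303322528823916 (np.float64(-18.579975370203893), np.int64(10))
173 ((5234.37841796875, -185.53843688964844), 324.56671142578125)
```

View pics/l3.png

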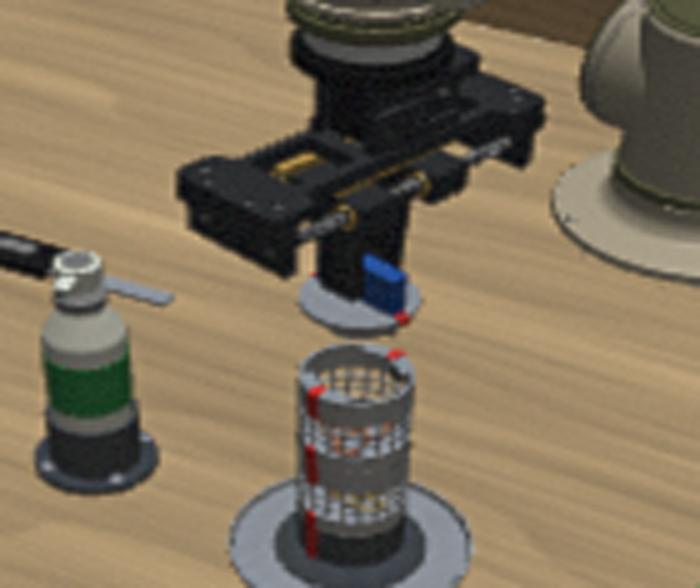

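Emit:
step_arm(offset=[[-0.005, -0.01, 0.25], [0, 0, 0.3], [0, 0, 0.25], [0, 0, 0.1], [0, 0, 0.08], [0, 0, 0.08], [0, 0, 0.08], [0, 0, 0.08], [0, 0, 0.06], [0, 0, 0.04], [0, 0, 0]], rotation=[[0, 0, 0.005], [0, 0, 0], [0, 0, 0], [0, 0, 0], [0, 0, 0], [0, 0, 0], [0, 0, 0], [0, 0, 0], [0, 0, 0], [0, 0, 0], [0, 0, 0]])

```text
clock: 51.3
position: [0.5196, -0.019, 0.1811]
tool_rot: [0.797, 0.604, -0.001, -0.001]
contact_force: [0.6, 0.2, -1.3]
gripper_width: 0.133
```

Emit:
step_arm(offset=[[0, 0, 0.03], [0, 0, 0.03], [0, 0, 0]], rotation=[[0, 0, 0], [0, 0, 0], [0, 0, 0]])

```text
clock: 51.6
position: [0.5196, -0.019, 0.1787]
tool_rot: [0.797, 0.604, -0.001, -0.001]
contact_force: [-0.3, 0.6, -1.1]
gripper_width: 0.135
```

```bash
python3 - <<'E'
from h import *
go(.5205,-.0187,.1765,74.2,1);print(r.observe()["moment"])
E
```

```text
t 51.6 pos [ 0.5196 -0.019   0.1787] xang 74.26 tiltz [-1.6e-03  4.0e-04 -1.0e+00] F [-0.3  0.6 -1.1] w 0.135 q6 0.01
shift units total [0.012 0.02  0.055]  /1 rows: [0.0123 0.0202 0.0549]
rot units total [-0.0011  0.      0.0007] deg [-0.1   0.    0.06]
[-0.06649922  0.06028646  0.00515711]
```

Emit:
step_arm(offset=[[0, 0, 0.03], [0, 0, 0.02], [0, 0, 0.02], [0, 0, 0.01], [0, 0, 0]], rotation=[[0, 0, 0], [0, 0, 0], [0, 0, 0], [0, 0, 0], [0, 0, 0]])

```text
clock: 52.1
position: [0.5198, -0.019, 0.1765]
tool_rot: [0.797, 0.604, -0.0, -0.0]
contact_force: [-2.3, 0.8, 6.5]
gripper_width: 0.131
```

Emit:
step_arm(offset=[[0, 0, 0], [0, 0, 0], [0, 0, 0], [0, 0, 0], [0, 0, 0], [0, 0, 0], [0, 0, 0], [0, 0, 0], [0, 0, 0], [0, 0, 0], [0, 0, 0], [0, 0, 0], [0, 0, 0], [0, 0, 0], [0, 0, 0], [0, 0, 0], [0, 0, 0], [0, 0, 0], [0, 0, 0], [0, 0, 0]], rotation=[[0, 0, 0.056], [0, 0, 0.056], [0, 0, 0.056], [0, 0, 0.056], [0, 0, 0.056], [0, 0, 0.056], [0, 0, 0.056], [0, 0, 0.056], [0, 0, 0.056], [0, 0, 0.056], [0, 0, 0.056], [0, 0, 0.056], [0, 0, 0.056], [0, 0, 0.056], [0, 0, 0.056], [0, 0, 0.056], [0, 0, 0.056], [0, 0, 0.056], [0, 0, 0.056], [0, 0, 0]])

```text
clock: 54.1
position: [0.5201, -0.019, 0.1765]
tool_rot: [0.989, -0.15, 0.0, -0.0]
contact_force: [0.3, 1.8, 5.0]
gripper_width: 0.127
```

```bash
python3 - <<'E'
from h import *
go(.5205,-.0187,.1765,-16,1);print(r.observe()["moment"])
E
```

```text
t 54.1 pos [ 0.5201 -0.019   0.1765] xang -17.26 tiltz [ 6.e-04  1.e-04 -1.e+00] F [0.3 1.8 5. ] w 0.127 q6 1.61
shift units total [ 0.007 -0.009 -0.001]  /1 rows: [ 0.0072 -0.0093 -0.0012]
rot units total [-0.0002 -0.0004 -0.0146] deg [-0.02 -0.03 -1.26]
[ 0.16205217  0.20944075 -0.11065722]
```

Emit:
step_arm(offset=[[0, 0, 0], [0, 0, 0], [0, 0, 0], [0, 0, 0]], rotation=[[0, 0, 0.02], [0, 0, 0.02], [0, 0, 0], [0, 0, 0]])

```text
clock: 54.5
position: [0.5202, -0.019, 0.1765]
tool_rot: [0.984, -0.178, 0.0, -0.0]
contact_force: [-0.4, 0.5, 5.7]
gripper_width: 0.133
```

```bash
python3 - <<'E'
from h import *
go(.5205,-.0187,.1765,-16,1);print(r.observe()["moment"])
E
```

```text
t 54.5 pos [ 0.5202 -0.019   0.1765] xang -20.53 tiltz [ 7.e-04  0.e+00 -1.e+00] F [-0.4  0.5  5.7] w 0.133 q6 1.66
shift units total [ 0.005 -0.009 -0.001]  /1 rows: [ 0.0055 -0.0091 -0.0011]
rot units total [-0.0002 -0.0004 -0.0527] deg [-0.01 -0.04 -4.53]
[0.22287807 0.17827868 0.11479037]
```

```bash
python3 - <<'E'
from h import *
g=grab("scene")
cv2.imwrite("pics/m1.png",cv2.resize(g["img"][130:235,295:365,::-1],None,fx=8,fy=5.7,interpolation=cv2.INTER_CUBIC))
E
```

```text
(no output)
```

View pics/m1.png

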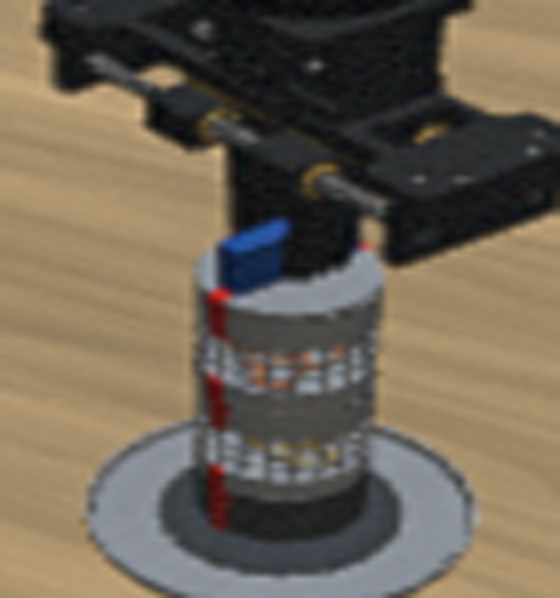

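The lid's mark lines up with the baskets' and the stand's at x≈218. I'll let go and move off.

Emit:
step_arm(offset=[[0, 0, 0], [0, 0, 0], [0, 0, 0], [0, 0, 0], [0, 0, 0], [0, 0, -0.3], [0, 0, -0.6], [0, 0, -0.8], [0, 0, -0.8], [0, 0, -0.4], [-0.5, -0.5, 0], [-0.8, -0.5, 0], [-0.8, -0.5, 0], [-0.8, -0.5, 0], [-0.5, -0.5, 0], [0, 0, 0]], rotation=[[0, 0, 0], [0, 0, 0], [0, 0, 0], [0, 0, 0], [0, 0, 0], [0, 0, 0], [0, 0, 0], [0, 0, 0], [0, 0, 0], [0, 0, 0], [0, 0, 0], [0, 0, 0], [0, 0, 0], [0, 0, 0], [0, 0, 0], [0, 0, 0]], fingers=60)

```text
clock: 56.15
position: [0.4263, 0.1246, 0.2922]
tool_rot: [0.984, -0.177, -0.001, -0.0]
contact_force: [-0.1, -0.4, 1.1]
gripper_width: 0.598
```

```bash
python3 - <<'E'
from h import *
go(.5205,-.0187,.3,-16,1)
g=grab("scene");f=grab("top");save(g,"e1.png")
for n,F in(("top",f),("scene",g)):
    P=cloud(F);i=F["img"].astype(int)
    bl=(np.hypot(P[...,0]-.52,P[...,1]+.018)<.05)&(i[...,2]>i[...,0]+35)&(P[...,2]>.17)
    q=P[bl]
    if len(q)<5: print(n,len(q));continue
    rect=cv2.minAreaRect((q[:,:2]*1e4).astype(np.float32)); print(n,rect,np.percentile(q[:,2],90))
    p=P[(P[...,2]>.172)&(P[...,2]<.2)&(np.hypot(P[...,0]-.521,P[...,1]+.2023)<.010)];print("noz",np.median(p[:,2]),len(p))
    m=(np.hypot(P[...,0]-.52,P[...,1]+.018)<.045)&(np.abs(P[...,2]-.17)<.004);print("disc",np.median(P[m][:,2]),m.sum(),redangle(F,np.array(rect[0])/1e4,.17,.024,.036))
a=cv2.resize(g["img"][145:240,295:365,::-1],(420,570),interpolation=cv2.INTER_CUBIC)
b=cv2.resize(f["img"][180:255,285:345,::-1],(370,570),interpolation=cv2.INTER_CUBIC)
cv2.imwrite("pics/e2.png",np.hstack([a,b]))
E
```

```text
t 56.1 pos [0.4263 0.1246 0.2922] xang -20.42 tiltz [-1.e-03  9.e-04 -1.e+00] F [-0.1 -0.4  1.1] w 0.598 q6 1.94
shift units total [ 3.457  2.534 -0.2  ]  /1 rows: [ 3.4575  2.5342 -0.1999]
rot units total [-0.0004  0.0008 -0.0515] deg [-0.03  0.07 -4.42]
top ((5215.75732421875, -187.0688934326172), (113.05704498291016, 532.9374389648438), 69.15222930908203) 0.20067932760335488
noz 0.18532724622558638 45
disc 0.17046818909148653 347 (np.float64(-18.754700658518313), np.int64(5), array([-19., 158., 163., 160., 164.]))
scene ((5236.64013671875, -183.1310577392578), (123.59906005859375, 565.7927856445312), 70.31028747558594) 0.1974384297787633
noz 0.18296562159568353 21
disc 0.1686860183270315 174 (np.float64(-22.019267417813573), np.int64(5), array([-27., -24., -21., -21., -18.]))
```

View pics/e2.png

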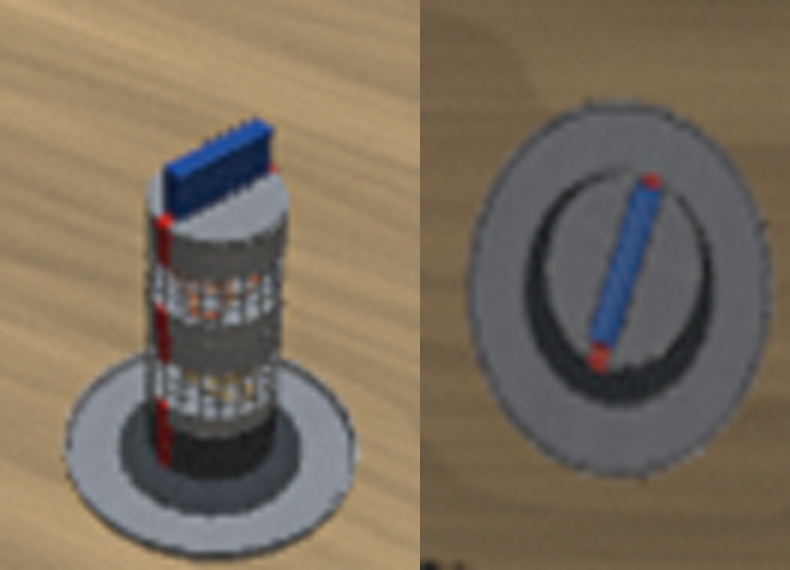

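View pics/e1.png

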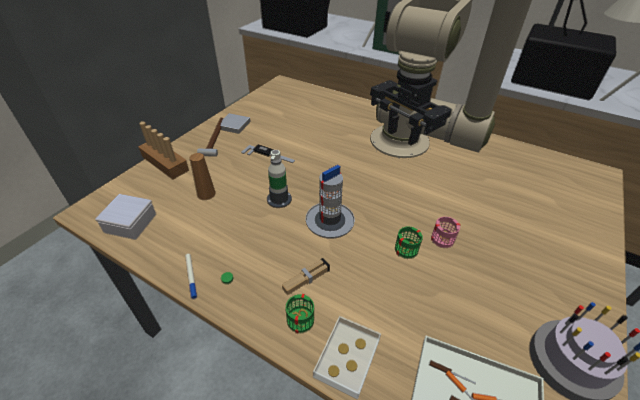

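```bash
python3 - <<'E'
from h import *
print(r.close_job())
E
```

```text
the job is handed in; nothing more can be done
None
```

The cleaning stack is built and handed in at about 56 s of the 208 s allowed. No verdict came back.

- **Lid off:** I unlocked the lid, lifted it off and set it on the bench clear of the stand.
- **Baskets:** Only two were there: basket1 (brass rings) and basket2 (copper rings). I saw no basket3. Basket1 went on first, then basket2. Basket2 had been knocked about 5 cm during the run, so I measured it again before picking it up.
- **Spray bottle:** I pressed the nozzle cap to its hard stop at about 20 N and held it for about 1 s. Afterwards it read 0.183–0.185 m, so it sprang back.
- **Lid on:** I set the lid on basket2, locked it and let go, and the arm ended clear of everything.

**Last checks:**
- **Height:** the top basket's rim and the lid's disc both measured at the right seated height (about 0.165 m and 0.170 m).
- **Alignment:** in the pictures the red marks form one line. The measured angles drift slightly clockwise going up: stand and basket1 about −15°, basket2 about −17°, lid about −19° to −22°. I put this down to play in each joint past the stop, and left it.
- **Stop:** when I turned the lid a few degrees more I felt no clear rise in torque, so I judged its stop from the lined-up marks.
- **Bystanders:** the mandrel, ring clamp, caliper and the green and pink look-alikes look unmoved in the pictures. I did not measure them.

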